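# Set the grind and close the mill

### The job

Get the coffee mill on the worktop ready: first, while its hopper is still open, turn the knob until the sliding pointer stands level with the point of the pointed tab (not the plain square-ended tab). Then fetch the lid, put it on the hopper and press it down until it is fully home all round with no gap, and let go. Leave the jar, the bottle and the mug where they stand.

Things in the scene. Friction and masses are not known exactly. Their poses are not given: they have to be found in the camera images.
- mill: Low coffee mill, fixed: white box, metal deck 85 mm above the worktop, 200 mm (x) by 300 mm (y). Origin: centre of its underside. On the deck: hopper at x 0, y -75 mm; knob axis at x -20, y +85 mm; and on the side away from the robot a slot along y (x 50 to 80, y 33 to 137 mm) between 10 mm high rails, in which the pointer slides. Two tabs stand on the deck beyond the outer rail
- knob_grip (a point): Point on the knob's vertical axis at the height to grip, 37 mm above the deck. Black bar grip 57 mm long, 14 mm wide, along this frame's x axis (turns with the knob), rising to 44 mm above the deck from a disc of 60 mm diameter (top 14 mm above the deck) on a steel base of 84 mm diameter
- knob (a joint): Knob angle, 0 to 8 rad, grows clockwise seen from above; about 0.08 N m of friction, stays where it is left. Each rad moves the pointer 10 mm: clockwise towards the hopper (mill -y), anticlockwise away from it (+y). Starts between 3.4 and 4.6 rad
- pointer_tip (a point): Tip of the white pointer (10 mm wide, tip tapered) in the slot, facing the tabs (mill +x). Driven only by the knob; its axes are the mill's
- mark (a point): The point of the pointed, house-shaped black tab (24 mm wide and long, 12 mm high), which faces the slot and the pointer. Fixed for the episode, stands near one or the other end of the slot (10 to 38 mm from the pointer at the start); its axes are the mill's. The pointer is aligned when pointer_tip and mark have the same y in the mill frame
- tab_plain: The other tab, a plain rectangular black block 22 x 24 x 12 mm near the other end of the slot: not the mark. Origin: underside, 8 mm behind its face towards the slot
- hopper_rim (a point): Centre of the hopper's mouth at the top of its fixed steel wall, 105 mm above the worktop; axes are the mill's. The wall measures 100 (x) by 130 mm (y) outside. Inside it a black rubber gasket frame (opening 70 in x by 100 mm in y) stands 8 mm above the wall at first
- gasket (a joint): How far the gasket has been pressed down, 0 (8 mm above the hopper wall) to 0.008 m (level with the wall: lid home). It needs about 10 N, plus 1 N for each 10 mm/s of speed, does not move under the lid's weight alone and stays where it is pressed to
- lid: Loose rectangular lid, about 0.3 kg, right way up on the worktop left or right of the mill. Origin: centre of its underside. Plug 62 (x) x 92 (y) x 10 mm that goes into the gasket; above it a steel flange 104 x 134 x 8 mm; on top a black bar grip 18 mm wide (x), 70 mm long (y), 18 to 56 mm above the origin. Fits the hopper with its y axis along the mill's y, either way round
- lid_grip (a point): Point in the lid's bar grip, 42 mm above the lid's underside; axes are the lid's
- lid_flange (a point): Centre of the flange's underside, 10 mm above the lid's origin; with the lid fully home it lies at hopper_rim, and 8 mm above it when the lid only rests on the raised gasket
- jar: Round white storage jar with wooden cap, 84 mm diameter, 140 mm high, standing beside the mill at the other end from the lid; leave alone. Origin: centre of its underside
- oil: Green oil bottle, 64 mm diameter, 220 mm high, standing close to the hopper end of the mill; leave alone. Origin: centre of its underside
- mug: White mug, 80 mm diameter, 90 mm high, close behind the mill's hopper, on the side away from the robot; leave alone. Origin: centre of its underside

How it is judged:
By the outcome, as a careful person would: the job done as asked, in the order asked, and still so for the second after the job is handed in, with the robot touching nothing.
It also fails if it takes over 72 s, if anything falls off the work surface, if the arm or the gripper's body presses on something with over 40 N, if the wrist force passes 120 N, or if a joint passes its speed limit or range.

### The arm

A 6-joint arm with a two-finger parallel gripper is mounted at the origin on the work surface. World frame = base frame: x ahead of the robot, y to its left, z up, the work surface at z = 0. Lengths are in mm, angles in rad, forces in N, time in s.
With the tool pointing down it reaches from about 425 to 1125 mm from the base axis. Payload 14.9 kg.
Tool frame: the origin (TCP) lies at the very end of the fingers, on their centre line; the grasp point (between the pads) lies 19 mm behind it; z points along the fingers, y is the line along which they close (so a half turn about z gives the same grasp; the last joint's range is limited). The gripper opens to 91 mm and grips with 3 to 60 N. Pads are 32 mm wide; open, the fingers measure 118 mm over their backs; the gripper's body (76 mm by 178 mm) begins 60 mm behind the grasp point.
Start: joints at [1.104, 0.379, 1.734, -0, 1.028, -0.033], TCP at [294.234, 635.173, 193.732] pointing down, gripper open.
Joint ranges: [-2.77, 2.77], [-0.74, 2.19], [0, 2.66], [-1.06, 4.2], [0.31, 2.87], [-3.08, 3.08]. Speed limits (rad/s): [1.89, 1.89, 2.39, 3.14, 3.14, 3.14].

### API

Orientations are given as a unit quaternion [w, x, y, z].
In Python, from plant import get_obs, viewer, hand_in gives the robot as it stands.
- The arm moves only by the shell command python3 -m creep 'ROWS' [FORCE]. ROWS is JSON, a list of rows, each a list of 3 entries, a list of its own where there are three numbers: the closure, from -1 (fully open) to 1 (shut), then the shift along the tool's x, y, z in m, then the turn, a rotation vector about the tool's x, y, z in rad. In form: [[claw, [dx, dy, dz], [ax, ay, az]], ...]. A call has 1 to 5 rows; each row is the pose to reach, as a shift and turn from the pose commanded when the call began, along the tool's axes at that moment; what a row does not reach only later rows make up. A row lasts 1/12 s, in which the tool goes at most 41.7 mm and 7.16 degrees, less where a joint would pass 70% of its speed; a pose out of reach is approached as far as the arm can. A call with a gripper value outside its range is refused whole. The fingers move at their own pace and stop on an object; FORCE is the grip in N (left out, the last holds). Time passes only in rows, so rows that repeat a pose let the fingers close. It gives the time, the measured TCP pose, the force, the opening and the grip force at its end, in the units of the state.
- get_obs(): the state, without advancing time (a new reading comes with each control period).
- viewer.get_image(name): name is "scene" or "top" or "wrist"; returns a dict with "color" (384x512x3 uint8, red, green, blue), "mtx" (3x3 intrinsics, pixels), "R" (3x3) and "t" (3): a world point X has camera coordinates R X + t; the wrist camera has in their place "hand_eye" (4x4, takes a point from camera to tool coordinates, whose origin is the TCP and whose axes are the flange's). Camera axes: x right, y down, z forward; pixel columns grow to the right and rows downward; lengths in mm; the calibration is good to about 2 mm. A picture is of the moment at which its call begins: read the wrist's pose just before it. There is no depth.
- hand_in(): hands the job in; it is judged then, once.
The state is a dict: "time_s": time; "joint_positions": joint angles; "joint_velocities": joint speeds; "joint_efforts": joint torques, N m; "tcp_pos": TCP position; "orientation": TCP orientation; "ft_force": force on the tool from outside, world axes, zero at the start; "wrist_torque": the same for the moment, N m; "width": finger opening in mm; "grasp_force": force on a finger pad.
Only numpy, scipy, OpenCV 4.12 (cv2) and the standard library are available. Lean on these libraries where they do the work, as an engineer would, in place of code of your own. Each camera call takes 0.05 s, during which the arm holds its last target. There are 200 camera calls.

## Working session

There is one attempt and no reset: what is moved stays moved. The work goes in short steps, Python scripts to look and compute and a shell command to move; the robot and the scene stay as the last step left them, time stands still between calls to the robot, and variables do not carry over. Pictures are saved under pics/ and viewed, at most 10 in all, crops included, and the job is handed in when it is done.

```bash
ls; mkdir -p pics; cat > h.py <<'E'
import numpy as np, cv2
from plant import get_obs, viewer
from scipy.spatial.transform import Rotation as Ro
def cam(name):
    o=get_obs(); d=viewer.get_image(name)
    K=np.array(d["mtx"])
    if "hand_eye" in d:
        q=np.array(o["orientation"]); T=np.eye(4); T[:3,:3]=Ro.from_quat(q[[1,2,3,0]]).as_matrix(); T[:3,3]=o["tcp_pos"]
        M=T@np.array(d["hand_eye"]); R=M[:3,:3].T; t=-R@M[:3,3]
    else: R=np.array(d["R"]); t=np.array(d["t"])
    return d["color"],K,R,t
def ray(K,R,t,uv,z):
    c=-R.T@t; v=R.T@np.linalg.inv(K)@np.array([uv[0],uv[1],1.]); return c+v*(z-c[2])/v[2]
def proj(K,R,t,X):
    p=K@(R@np.array(X,float)+t); return p[:2]/p[2]
def save(n,im): cv2.imwrite("pics/"+n+".png",im[:,:,::-1])
E
python3 - <<'E'
from h import *
o=get_obs();print({k:np.round(v,3).tolist() for k,v in o.items()})
ims=[]
for n in("top","scene"):
    c,K,R,t=cam(n);save(n+"0",c);print(n,K.round(1).tolist(),R.round(3).tolist(),t.round(1).tolist(), (-R.T@t).round(0))
    np.savez(n+"0.npz",c=c,K=K,R=R,t=t)
E
```

```text
pics
{'time_s': 0.0, 'joint_positions': [1.104, 0.379, 1.735, -0.0, 1.028, -0.033], 'joint_velocities': [0.0, -0.001, 0.001, 0.002, -0.001, -0.002], 'joint_efforts': [0.001, -76.374, -43.436, 0.065, 0.042, -0.0], 'tcp_pos': [294.047, 634.785, 193.098], 'orientation': [-0.0, 0.215, 0.977, -0.001], 'ft_force': [-0.143, -0.146, 0.122], 'wrist_torque': [-0.024, 0.027, 0.004], 'grasp_force': 0.0, 'width': 91.432}
top [[418.9, 0.0, 256.2], [0.0, 418.9, 185.8], [0.0, 0.0, 1.0]] [[0.006, -1.0, 0.009], [-0.991, -0.007, -0.132], [0.132, -0.008, -0.991]] [-11.0, 617.6, 1058.3] [ 473.    2. 1130.]
scene [[384.1, 0.0, 262.3], [0.0, 384.1, 192.6], [0.0, 0.0, 1.0]] [[-0.651, 0.759, -0.002], [0.628, 0.537, -0.564], [-0.427, -0.369, -0.826]] [382.8, -306.2, 1296.3] [995. 351. 899.]
```

View pics/top0.png

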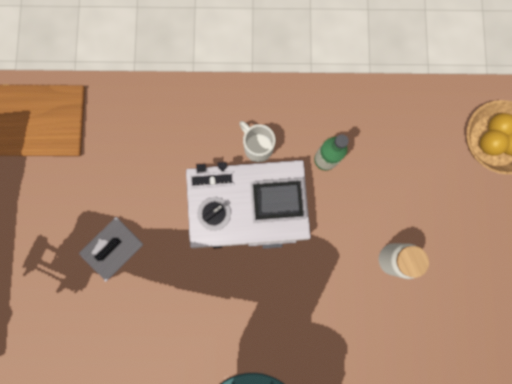

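View pics/scene0.png

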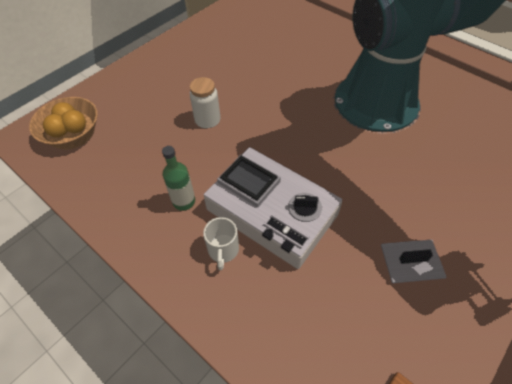

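The top view shows the mill around (248,205), with the hopper at (278,200), knob (213,213) and tabs (202,168) and (222,167). The lid is at (111,249) on the robot's left, the jar at (405,260). Both agree with the scene view. Next I measure and zoom in.

```bash
python3 - <<'E'
from h import *
Z=[]
for n,box in(("top",(180,150,140,105)),("scene",(195,140,160,120))):
    d=np.load(n+"0.npz");c,K,R,t=[d[k] for k in("c","K","R","t")]
    x,y,w,h=box; Z.append(cv2.resize(c[y:y+h,x:x+w],(800,600),interpolation=cv2.INTER_CUBIC))
    hsv=cv2.cvtColor(c,cv2.COLOR_RGB2HSV)
    m=((hsv[...,1]<50)&(hsv[...,2]>120)).astype(np.uint8); mm=np.zeros_like(m); mm[y:y+h,x:x+w]=m[y:y+h,x:x+w]
    if n=="top":
        cs=max(cv2.findContours(mm,0,2)[0],key=cv2.contourArea)
        P=np.array([ray(K,R,t,p[0],85)[:2] for p in cs],np.float32); print("mill",cv2.minAreaRect(P))
        # lid: gray
        r=c.astype(int); 
        g=((hsv[...,1]<60)&(hsv[...,2]>40)).astype(np.uint8); g2=np.zeros_like(g); g2[205:290,70:155]=g[205:290,70:155]
        g2=cv2.morphologyEx(g2,cv2.MORPH_CLOSE,np.ones((9,9)))
        cs=max(cv2.findContours(g2,0,2)[0],key=cv2.contourArea)
        P=np.array([ray(K,R,t,p[0],18)[:2] for p in cs],np.float32); print("lid",cv2.minAreaRect(P),cv2.boundingRect(cs))
save("ztop",Z[0]);save("zscene",Z[1])
E
```

```text
mill ((564.7208251953125, 15.617263793945312), (208.29055786132812, 300.16815185546875), 4.608126163482666)
lid ((452.803955078125, 373.9257507324219), (105.97998809814453, 136.3817138671875), 46.18074417114258) (79, 217, 64, 65)
```

View pics/ztop.png

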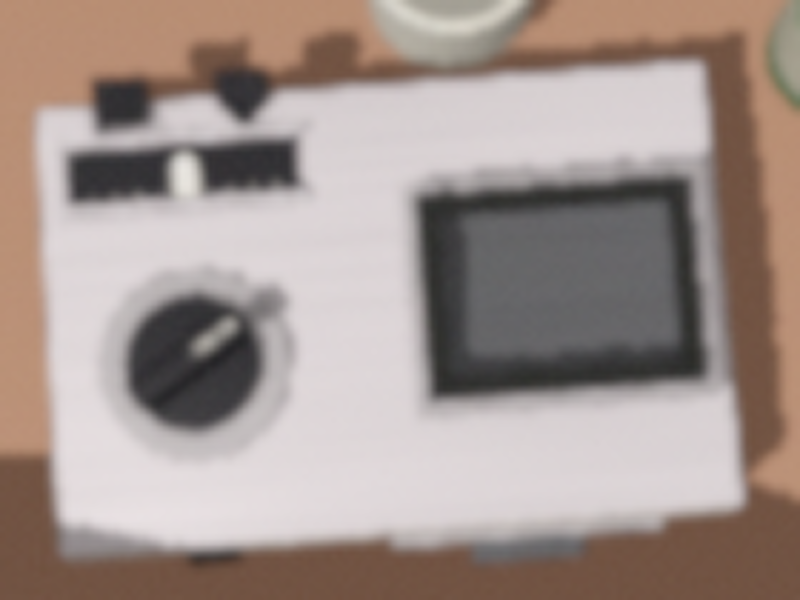

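The pointed tab is the hopper-side one, with its tip at about zoom (243,118). The pointer is at (186,150) and the bar runs (140,395)–(262,310), so the turn is clockwise by roughly 2 rad or more. I'll compute positions and then go above the knob.

```bash
cat >> h.py <<'E'
def plan(target,az_y=None):
    """shift (tool axes, m) and turn about tool z (rad) to bring TCP to target, tool y to azimuth az_y (deg, mod 180), tool kept vertical"""
    o=get_obs(); q=np.array(o["orientation"]); R=Ro.from_quat(q[[1,2,3,0]]).as_matrix()
    s=R.T@(np.array(target)-o["tcp_pos"])/1000
    az=np.degrees(np.arctan2(R[1,1],R[0,1])); out=dict(tcp=np.round(o["tcp_pos"],1),azy=az.round(2),zax=R[:,2].round(4),shift=s.round(4),t=o["time_s"],j6=round(o["joint_positions"][5],3))
    if az_y is not None:
        d=(az-az_y+90)%180-90; out["turn"]=np.radians(d).round(4)
    print(out)
E
python3 - <<'E'
from h import *
d=np.load("top0.npz");K,R,t=[d[k] for k in("K","R","t")]
f=lambda u,v,z:ray(K,R,t,(180+u/800*140-.4,150+v/600*105-.4),z)[:2].round(1)
print("bar",f(140,395,129),f(262,310,129),"disc",f(195,362,99),"base ring",f(197,362,95))
print("mark",f(243,118,97),"ptr",f(186,152,95))
print("gasket corners",[f(*p,113).tolist() for p in((418,197),(690,180),(705,375),(432,395))])
print(np.array(viewer.get_image("wrist")["hand_eye"]).round(3).tolist())
plan([545,100,230],35)
E
```

```text
bar [525.9 117.8] [561.8  67.5] disc [541.8  97.9] base ring [542.1  97.5]
mark [648.8  79.3] ptr [633.9 104.1]
gasket corners [[612.3, 2.4], [620.6, -114.4], [536.8, -120.2], [527.6, -4.1]]
[[0.001, -0.963, -0.271, 77.025], [1.0, 0.001, -0.0, -0.121], [0.0, -0.271, 0.963, -190.424], [0.0, 0.0, 0.0, 1.0]]
{'tcp': array([294.1, 634.9, 193.2]), 'azy': np.float64(65.15), 'zax': array([-4.e-04, -8.e-04, -1.e+00]), 'shift': array([-0.4525, -0.3799, -0.0364]), 't': 0.15, 'j6': np.float64(-0.033), 'turn': np.float64(0.5261)}
```

```bash
python3 -m creep '[[-1,[-0.452,-0.380,-0.036],[0,0,0.52]],[-1,[-0.452,-0.380,-0.036],[0,0,0.52]],[-1,[-0.452,-0.380,-0.036],[0,0,0.52]],[-1,[-0.452,-0.380,-0.036],[0,0,0.52]],[-1,[-0.452,-0.380,-0.036],[0,0,0.52]]]' 20
python3 - <<'E'
from h import *
plan([545,100,230],35)
E
```

```text
time_s: 0.57
tcp_pos: [382.6, 445.0, 206.3]
orientation: [-0.0, 0.462, 0.887, -0.0]
ft_force: [0.5, 0.3, 0.6]
width: 91.3
grasp_force: 0.0
{'tcp': array([382.6, 445. , 206.3]), 'azy': np.float64(34.92), 'zax': array([-2.e-04, -3.e-04, -1.e+00]), 'shift': array([-0.3758, -0.0643, -0.0237]), 't': 0.5667, 'j6': np.float64(0.211), 'turn': np.float64(-0.0014)}
```

```bash
python3 -m creep '[[-1,[-0.376,-0.064,-0.024],[0,0,0]],[-1,[-0.376,-0.064,-0.024],[0,0,0]],[-1,[-0.376,-0.064,-0.024],[0,0,0]],[-1,[-0.376,-0.064,-0.024],[0,0,0]],[-1,[-0.376,-0.064,-0.024],[0,0,0]]]' >/dev/null
python3 -m creep '[[-1,[-0.17,-0.03,-0.01],[0,0,0]],[-1,[-0.17,-0.03,-0.01],[0,0,0]],[-1,[-0.17,-0.03,-0.01],[0,0,0]],[-1,[-0.17,-0.03,-0.01],[0,0,0]],[-1,[-0.17,-0.03,-0.01],[0,0,0]]]'
python3 - <<'E'
from h import *
plan([543,98.5,230],35)
c,K,R,t=cam("wrist");save("w1",c);np.savez("w1.npz",c=c,K=K,R=R,t=t);print(K.round(1).tolist())
E
```

```text
time_s: 1.4
tcp_pos: [548.5, 99.0, 230.0]
orientation: [0.001, 0.46, 0.888, 0.0]
ft_force: [-0.4, 0.5, 0.1]
width: 91.3
grasp_force: 0.0
{'tcp': array([548.5,  99. , 230. ]), 'azy': np.float64(35.18), 'zax': array([ 1.2e-03, -6.0e-04, -1.0e+00]), 'shift': array([ 0.0027, -0.0048,  0.    ]), 't': 1.4, 'j6': np.float64(-0.476), 'turn': np.float64(0.0031)}
[[335.7, 0.0, 251.3], [0.0, 335.7, 188.0], [0.0, 0.0, 1.0]]
```

View pics/w1.png

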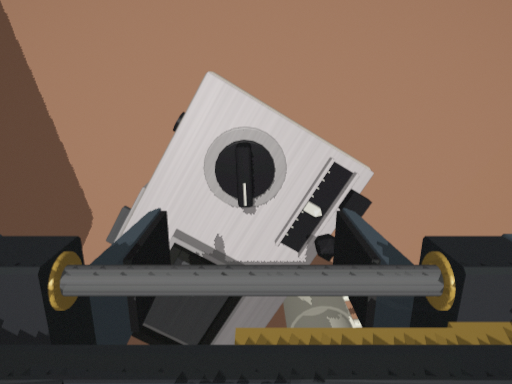

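Wrist view: bar runs from (243,142) to (246,205), pointer tip is near (321,214), pointed tab near (326,245), square tab (354,206). It's consistent with the top view.

```bash
python3 - <<'E'
from h import *
d=np.load("w1.npz");c,K,R,t=[d[k] for k in("c","K","R","t")]
f=lambda u,v,z:ray(K,R,t,(u,v),z)[:2].round(1)
a,b=f(243.5,142,129),f(246,206,129);print("bar",a,b,np.linalg.norm(b-a),np.degrees(np.arctan2(*(b-a)[::-1])))
g=cv2.cvtColor(c,cv2.COLOR_RGB2GRAY)
m=(g<70).astype(np.uint8);mm=np.zeros_like(m);mm[128:212,200:285]=m[128:212,200:285]
cs=max(cv2.findContours(mm,0,2)[0],key=cv2.contourArea);(u,v),r=cv2.minEnclosingCircle(cs);print("disc",u,v,r,f(u,v,99))
print("ring edges",f(204,168,90),f(286,168,90))
print("tip",f(321,214,95),"sq corners",f(345,190,97),f(371,203,97), "pt", f(315,244,97))
save("zw1",cv2.resize(c[150:270,265:385],(600,600),interpolation=cv2.INTER_CUBIC))
plan([543,98.5,230],35)
E
```

```text
bar [521.8 124.6] [557.2  77.8] 58.680490795493576 -52.89576509429371
disc 245.5 173.18182373046875 33.27595520019531 [542.8  96.7]
ring edges [506.7  75.2] [574.1 122.7]
tip [631.5 105.4] sq corners [634.5 139.6] [664.8 144.2] pt [646.4  75.8]
{'tcp': array([547.9, 100.2, 229.7]), 'azy': np.float64(35.15), 'zax': array([ 7.e-04, -3.e-04, -1.e+00]), 'shift': array([ 0.0014, -0.005 , -0.0003]), 't': 1.45, 'j6': np.float64(-0.474), 'turn': np.float64(0.0026)}
```

View pics/zw1.png

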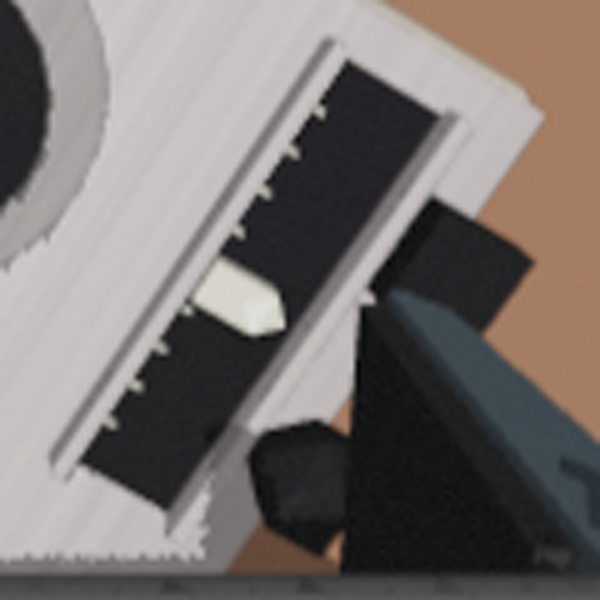

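```bash
python3 - <<'E'
from h import *
plan([542,99,104],36.5)
E
python3 -m creep '[[-1,[0.002,-0.006,0.03],[0,0,-0.024]],[-1,[0.002,-0.006,0.07],[0,0,-0.024]],[-1,[0.002,-0.006,0.10],[0,0,-0.024]],[-1,[0.002,-0.006,0.12],[0,0,-0.024]],[-1,[0.002,-0.006,0.126],[0,0,-0.024]]]' 
python3 - <<'E'
from h import *
plan([542,99,104],36.5)
E
```

```text
{'tcp': array([547.9, 100.2, 229.7]), 'azy': np.float64(35.15), 'zax': array([ 7.e-04, -3.e-04, -1.e+00]), 'shift': array([ 0.0025, -0.0056,  0.1257]), 't': 1.45, 'j6': np.float64(-0.474), 'turn': np.float64(-0.0236)}
time_s: 1.87
tcp_pos: [537.8, 102.1, 100.2]
orientation: [-0.002, 0.448, 0.894, -0.001]
ft_force: [-0.0, -0.6, 0.2]
width: 91.2
grasp_force: 0.0
{'tcp': array([537.8, 102.1, 100.2]), 'azy': np.float64(36.76), 'zax': array([-4.9e-03, -6.0e-04, -1.0e+00]), 'shift': array([-0.005 ,  0.0015, -0.0039]), 't': 1.8667, 'j6': np.float64(-0.497), 'turn': np.float64(0.0045)}
```

```bash
python3 -m creep '[[-1,[0,0,-0.001],[0,0,0]],[-1,[0,0,-0.001],[0,0,0]],[-1,[0,0,-0.001],[0,0,0]]]' 
python3 - <<'E'
from h import *
plan([542,99,104],36.5)
E
```

```text
time_s: 2.12
tcp_pos: [541.4, 102.1, 106.1]
orientation: [0.001, 0.448, 0.894, 0.001]
ft_force: [-0.6, -0.2, -0.9]
width: 91.0
grasp_force: 0.0
{'tcp': array([541.4, 102.1, 106.1]), 'azy': np.float64(36.75), 'zax': array([ 2.2e-03,  3.0e-04, -1.0e+00]), 'shift': array([-0.0029, -0.0014,  0.0021]), 't': 2.1167, 'j6': np.float64(-0.497), 'turn': np.float64(0.0043)}
```

```bash
python3 -m creep '[[-1,[-0.003,-0.001,0.001],[0,0,0]],[-0.2,[-0.003,-0.001,0.001],[0,0,0]],[1,[-0.003,-0.001,0.001],[0,0,0]],[1,[-0.003,-0.001,0.001],[0,0,0]],[1,[-0.003,-0.001,0.001],[0,0,0]]]' 20
python3 -m creep '[[1,[0,0,0],[0,0,0]],[1,[0,0,0],[0,0,0]],[1,[0,0,0],[0,0,0]],[1,[0,0,0],[0,0,0]],[1,[0,0,0],[0,0,0]]]' 
python3 - <<'E'
from h import *
plan([542,99,104],36.5)
E
```

```text
time_s: 2.53
tcp_pos: [541.5, 98.6, 103.8]
orientation: [0.0, 0.448, 0.894, 0.0]
ft_force: [0.9, -0.6, 0.1]
width: 67.2
grasp_force: 0.0
time_s: 2.95
tcp_pos: [541.4, 98.6, 103.5]
orientation: [-0.0, 0.448, 0.894, -0.0]
ft_force: [0.1, 1.6, -0.0]
width: 33.7
grasp_force: 0.0
{'tcp': array([541.4,  98.6, 103.5]), 'azy': np.float64(36.73), 'zax': array([-1.e-04, -0.e+00, -1.e+00]), 'shift': array([-0.0001,  0.0007, -0.0005]), 't': 2.95, 'j6': np.float64(-0.503), 'turn': np.float64(0.0039)}
```

```bash
python3 -m creep '[[1,[0,0,0],[0,0,0]],[1,[0,0,0],[0,0,0]],[1,[0,0,0],[0,0,0]],[1,[0,0,0],[0,0,0]],[1,[0,0,0],[0,0,0]]]' 
python3 - <<'E'
from h import *
o=get_obs();print(o["ft_force"],o["wrist_torque"])
plan([542,99,104],36.5)
E
```

```text
time_s: 3.37
tcp_pos: [541.0, 98.4, 103.5]
orientation: [-0.0, 0.448, 0.894, -0.0]
ft_force: [-4.1, -3.6, 4.1]
width: 13.8
grasp_force: 20.0
[-4.12662352 -3.55997993  4.13166714] [-0.66547612  0.71701056 -0.03011807]
{'tcp': array([541. ,  98.4, 103.5]), 'azy': np.float64(36.74), 'zax': array([-9.e-04, -4.e-04, -1.e+00]), 'shift': array([-0.0001,  0.0011, -0.0005]), 't': 3.3667, 'j6': np.float64(-0.503), 'turn': np.float64(0.0041)}
```

```bash
for i in 1; do
python3 -m creep '[[1,[0,0,0],[0,0,0.12]],[1,[0,0,0],[0,0,0.24]],[1,[0,0,0],[0,0,0.36]],[1,[0,0,0],[0,0,0.48]],[1,[0,0,0],[0,0,0.6]]]'
python3 -m creep '[[1,[0,0,0],[0,0,0.12]],[1,[0,0,0],[0,0,0.24]],[1,[0,0,0],[0,0,0.36]],[1,[0,0,0],[0,0,0.48]],[1,[0,0,0],[0,0,0.6]]]'
python3 -m creep '[[1,[0,0,0],[0,0,0.12]],[1,[0,0,0],[0,0,0.24]],[1,[0,0,0],[0,0,0.36]],[1,[0,0,0],[0,0,0.48]],[1,[0,0,0],[0,0,0.6]]]'
python3 -m creep '[[1,[0,0,0],[0,0,0.12]],[1,[0,0,0],[0,0,0.24]],[1,[0,0,0],[0,0,0.36]],[1,[0,0,0],[0,0,0.48]],[1,[0,0,0],[0,0,0.6]]]'
done
python3 -m creep '[[1,[0,0,0],[0,0,0]],[1,[0,0,0],[0,0,0]]]'
python3 - <<'E'
from h import *
plan([541,98.4,104])
for n in("top","wrist"):
    c,K,R,t=cam(n);np.savez(n+"2.npz",c=c,K=K,R=R,t=t)
    save(n+"2",c)
a=np.load("top2.npz")["c"][155:215,180:240];b=np.load("top0.npz")["c"][155:215,180:240]
w=cv2.resize(np.load("wrist2.npz")["c"],(533,400))
save("cmp2",np.hstack([cv2.resize(a,(400,400),interpolation=2),cv2.resize(np.load("wrist2.npz")["c"],(400,400))]))
E
```

```text
time_s: 3.78
tcp_pos: [541.0, 98.4, 103.5]
orientation: [-0.0, 0.695, 0.719, -0.0]
ft_force: [-3.8, -2.9, 4.0]
width: 13.8
grasp_force: 20.0
time_s: 4.2
tcp_pos: [541.1, 98.4, 103.5]
orientation: [0.0, 0.876, 0.482, -0.0]
ft_force: [-2.8, -4.6, 3.8]
width: 13.4
grasp_force: 20.0
time_s: 4.62
tcp_pos: [541.1, 98.3, 103.5]
orientation: [0.0, 0.979, 0.202, -0.0]
ft_force: [-3.3, -4.4, 2.9]
width: 13.9
grasp_force: 20.0
time_s: 5.03
tcp_pos: [541.1, 98.3, 103.5]
orientation: [0.0, 0.995, -0.097, -0.0]
ft_force: [-3.1, -4.4, 4.1]
width: 13.6
grasp_force: 20.0
time_s: 5.2
tcp_pos: [541.0, 98.3, 103.5]
orientation: [0.0, 0.996, -0.094, -0.0]
ft_force: [-3.8, -4.0, 4.7]
width: 13.6
grasp_force: 20.0
{'tcp': array([541. ,  98.3, 103.5]), 'azy': np.float64(-100.83), 'zax': array([-8.e-04, -5.e-04, -1.e+00]), 'shift': array([-0.0001, -0.0001, -0.0005]), 't': 5.2, 'j6': np.float64(1.898)}
```

View pics/cmp2.png

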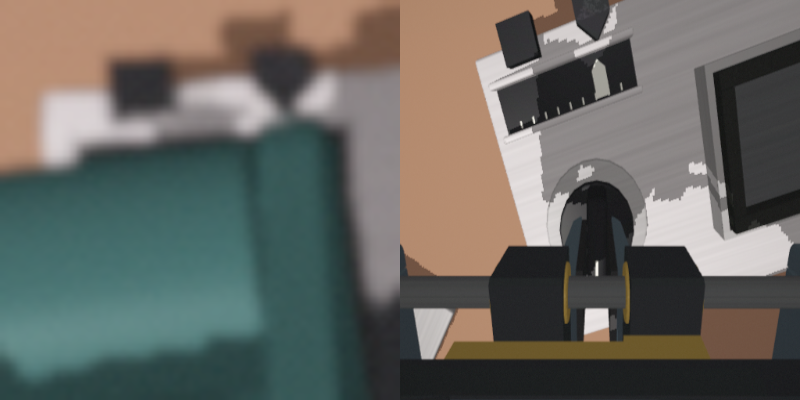

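Now the wrist camera sees everything: pointer tip at about (256,58) px and mark tip at about (252,38) px in the original image, nearly level. I'll zoom in and measure them against the slot direction.

```bash
python3 - <<'E'
from h import *
d=np.load("wrist2.npz");c=d["c"]
save("z2",cv2.resize(c[0:90,200:320],(800,600),interpolation=cv2.INTER_CUBIC))
E
```

```text
(no output)
```

View pics/z2.png

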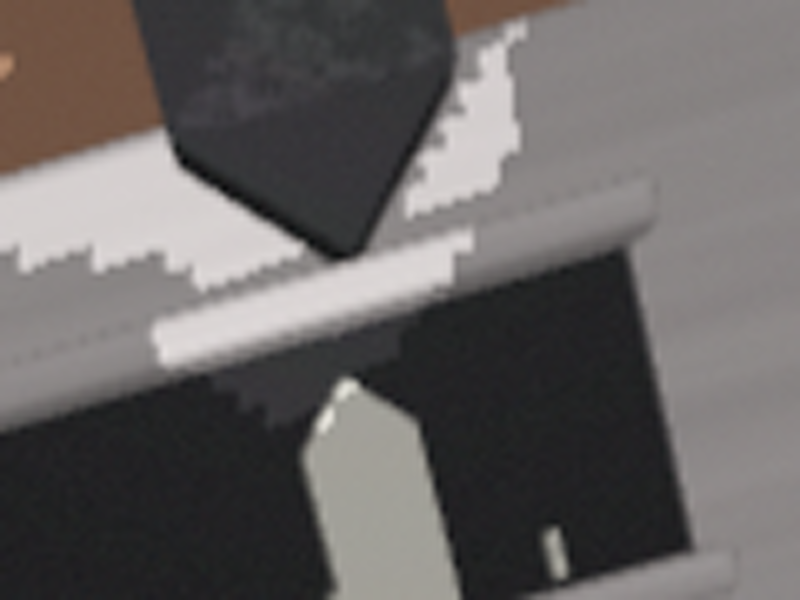

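```bash
cat > meas.py <<'E'
from h import *
def mil(X,yaw,k=(541.,98.5)): # mill coords from knob axis
    a=np.radians(yaw); d=np.array(X[:2])-k; return np.array([d[0]*np.cos(a)+d[1]*np.sin(a)-20, -d[0]*np.sin(a)+d[1]*np.cos(a)+85])
E
python3 - <<'E'
from meas import *
d=np.load("wrist2.npz");K,R,t=[d[k] for k in("K","R","t")]
d1=np.load("w1.npz");K1,R1,t1=[d1[k] for k in("K","R","t")]
f=lambda u,v,z:ray(K,R,t,(200+u/6.667-.4,v/6.667-.4),z)
g=lambda u,v,z:ray(K1,R1,t1,(265+u/5-.4,150+v/5-.4),z)
a,b=f(155,330,95),f(650,180,95);print("rail yaw",np.degrees(np.arctan2(*(a-b)[[1,0]]))-90)
a,b=f(0,430,95),f(625,250,95);print("rail inner yaw",np.degrees(np.arctan2(*(a-b)[[1,0]]))-90)
for y in(3.5,4.1,4.7):
    print(y,"mark",mil(f(352,250,97),y),"w1",mil(g(250,462,97),y))
    for z in(85,90,95,97):print("  tip",z,mil(f(348,380,z),y),"w1",mil(g(287,325,z),y))
E
```

```text
rail yaw 4.888618759889965
rail inner yaw 4.241192730445206
3.5 mark [82.19349557 58.11194314] w1 [82.19632382 57.56376374]
  tip 85 [73.83634712 60.5405227 ] w1 [75.87351751 84.34044618]
  tip 90 [73.36925394 60.67020093] w1 [73.94746557 85.32773641]
  tip 95 [72.90216077 60.79987915] w1 [72.02141362 86.31502663]
  tip 97 [72.7153235  60.85175044] w1 [71.25099285 86.70994272]
4.1 mark [81.90632631 57.04326921] w1 [81.90341398 56.49509025]
  tip 85 [73.57506764 59.55922986] w1 [75.861354   83.33651557]
  tip 90 [73.10935804 59.69379227] w1 [73.94574635 84.34392086]
  tip 95 [72.64364844 59.82835469] w1 [72.03013871 85.35132615]
  tip 97 [72.4573646  59.88217965] w1 [71.26389565 85.75428826]
4.7 mark [81.60798188 55.97766104] w1 [81.59932929 55.42954264]
  tip 85 [73.30352661 58.58072689] w1 [75.83867822 82.33276737]
  tip 90 [72.83925165 58.72015873] w1 [73.93372493 83.36017726]
  tip 95 [72.3749767  58.85959058] w1 [72.02877165 84.38758714]
  tip 97 [72.18926671 58.91536332] w1 [71.26679033 84.79855109]
```

```bash

python3 -m creep '[[1,[0,0,0],[0,0,0.09]],[1,[0,0,0],[0,0,0.18]],[1,[0,0,0],[0,0,0.27]],[1,[0,0,0],[0,0,0.27]],[1,[0,0,0],[0,0,0.27]]]'
python3 - <<'E'
from meas import *
plan([541,98.4,104])
c,K,R,t=cam("wrist");np.savez("wrist3.npz",c=c,K=K,R=R,t=t)
save("z3",cv2.resize(c[0:90,200:320],(800,600),interpolation=cv2.INTER_CUBIC))
E
```

```text
time_s: 5.72
tcp_pos: [541.0, 98.3, 103.5]
orientation: [0.0, 0.974, -0.227, -0.0]
ft_force: [-3.4, -4.8, 3.8]
width: 13.2
grasp_force: 20.0
{'tcp': array([541. ,  98.3, 103.5]), 'azy': np.float64(-116.28), 'zax': array([-9.e-04, -5.e-04, -1.e+00]), 'shift': array([-0.0001, -0.    , -0.0005]), 't': 5.7167, 'j6': np.float64(2.168)}
```

View pics/z3.png

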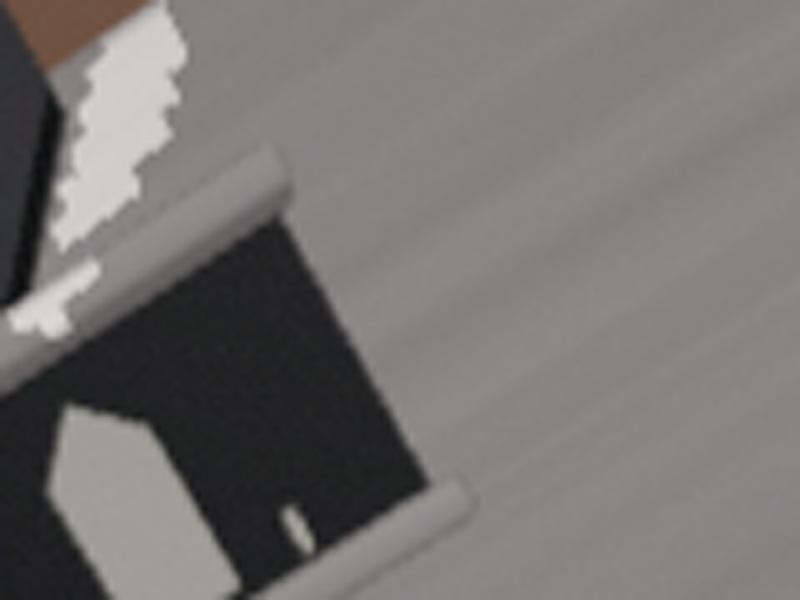

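Pointer tip now at zoom (68,405); the mark tip is just off the left edge of the crop. I'll extract both by mask, checking the method on the previous picture too.

```bash
cat >> meas.py <<'E'
def align(fn,yaw=4.1,zt=93,approx=None):
    d=np.load(fn);c,K,R,t=[d[k] for k in("c","K","R","t")]
    S=6; big=cv2.resize(c,None,fx=S,fy=S,interpolation=cv2.INTER_CUBIC); g=cv2.cvtColor(big,cv2.COLOR_RGB2GRAY)
    def ext(mask,z,box,sgn):
        # box in mill coords: centroid inside; extreme along mill x
        for cc in cv2.findContours(mask.astype(np.uint8),0,cv2.CHAIN_APPROX_NONE)[0]:
            if cv2.contourArea(cc)<40*S*S: continue
            P=cc[:,0,:]/S-.4
            Q=np.array([mil(ray(K,R,t,p,z),yaw) for p in P[::2]]); P=P[::2]
            m=Q.mean(0)
            if box[0]<m[0]<box[1] and box[2]<m[1]<box[3]:
                i=np.argsort(sgn*Q[:,0])[-12:]; w=Q.ptp(0) if hasattr(Q,'ptp') else np.ptp(Q,0)
                print(fn,"z",z,"px",P[i].mean(0).round(1),"tip",Q[i].mean(0).round(2),"size",w.round(1),"mid",((Q.max(0)+Q.min(0))/2).round(2))
    print("mark");ext(g<78,97,(83,112,40,75),-1)
    print("pointer")
    hsv=cv2.cvtColor(big,cv2.COLOR_RGB2HSV).astype(int); r=big.astype(int)
    ext((g>125)&(r[...,1]>=r[...,0]-1)&(r[...,1]>r[...,2]+4),zt,(50,75,40,75),1)
E
python3 - <<'E'
from meas import *
for f in("wrist2.npz","wrist3.npz"): align(f)
c=np.load("wrist3.npz")["c"]
print(c[72,212],c[20,195],c[75,205])
E
```

```text
mark
wrist2.npz z 97 px [251.3  38.3] tip [81.47 57.79] size [22.5 24.2] mid [92.69 57.35]
pointer
wrist2.npz z 93 px [247.4  71.8] tip [65.7  64.26] size [9.2 9.9] mid [61.27 60.03]
mark
wrist3.npz z 97 px [201.1  45.3] tip [81.27 56.91] size [26.5 24.5] mid [94.47 57.35]
pointer
wrist3.npz z 93 px [216.6  87. ] tip [58.82 61.42] size [6.  6.3] mid [56.07 59.01]
wrist3.npz z 93 px [210.1  61.6] tip [72.28 57.37] size [14.5  9.5] mid [65.33 56.94]
[158 158 150] [50 50 52] [30 30 32]
```

Aligned to within about 0.4 mm. I'll release the knob and rise.

```bash

python3 -m creep '[[-1,[0,0,0],[0,0,0]],[-1,[0,0,0],[0,0,0]],[-1,[0,0,0],[0,0,0]],[-1,[0,0,0],[0,0,0]],[-1,[0,0,0],[0,0,0]]]'
python3 -m creep '[[-1,[0,0,-0.01],[0,0,0]],[-1,[0,0,-0.04],[0,0,0]],[-1,[0,0,-0.08],[0,0,0]],[-1,[0,0,-0.12],[0,0,0]],[-1,[0,0,-0.12],[0,0,0]]]'
python3 - <<'E'
from meas import *
plan([452,373,224],46.2)
c,K,R,t=cam("wrist");np.savez("wrist4.npz",c=c,K=K,R=R,t=t);align("wrist4.npz");save("wrist4",c)
E
```

```text
time_s: 6.18
tcp_pos: [541.5, 98.7, 103.5]
orientation: [-0.0, 0.974, -0.227, 0.0]
ft_force: [-0.4, -0.9, -0.1]
width: 44.5
grasp_force: 0.0
time_s: 6.6
tcp_pos: [545.0, 99.2, 231.8]
orientation: [-0.002, 0.974, -0.227, 0.005]
ft_force: [1.3, 0.2, 1.3]
width: 77.3
grasp_force: 0.0
{'tcp': array([545. ,  99.2, 231.8]), 'azy': np.float64(-116.25), 'zax': array([ 0.0101,  0.0014, -0.9999]), 'shift': array([-0.2046, -0.2044,  0.0073]), 't': 6.6, 'j6': np.float64(2.167), 'turn': np.float64(0.3064)}
mark
wrist4.npz z 97 px [225.   69.3] tip [81.62 56.92] size [26.6 25. ] mid [94.56 57.26]
pointer
wrist4.npz z 93 px [229.8  79.3] tip [72.22 57.84] size [15.4 10.5] mid [64.91 57.56]
```

```bash

python3 -m creep '[[-1,[0,0,0],[0,0,0]],[-1,[0,0,0],[0,0,0]],[-1,[0,0,0],[0,0,0]]]' >/dev/null
python3 - <<'E'
from meas import *
c,K,R,t=cam("wrist");np.savez("wrist5.npz",c=c,K=K,R=R,t=t);align("wrist5.npz");align("wrist5.npz",zt=88)
save("z5",cv2.resize(c[30:150,160:320],(800,600),interpolation=cv2.INTER_CUBIC))
plan([452,373,224],46.2)
E
```

```text
mark
wrist5.npz z 97 px [220.3  62.4] tip [81.63 56.69] size [26.6 25.5] mid [94.64 57.08]
pointer
wrist5.npz z 93 px [226.4  73.4] tip [71.35 56.91] size [10.1  9.4] mid [66.91 57.19]
mark
wrist5.npz z 97 px [220.3  62.4] tip [81.63 56.69] size [26.6 25.5] mid [94.64 57.08]
pointer
wrist5.npz z 88 px [226.4  73.4] tip [71.75 57.08] size [10.3  9.6] mid [67.24 57.36]
{'tcp': array([540.6,  98.5, 222.4]), 'azy': np.float64(-116.25), 'zax': array([-2.1e-03, -3.0e-04, -1.0e+00]), 'shift': array([-0.2009, -0.2069, -0.0015]), 't': 6.95, 'j6': np.float64(2.167), 'turn': np.float64(0.3063)}
```

View pics/z5.png

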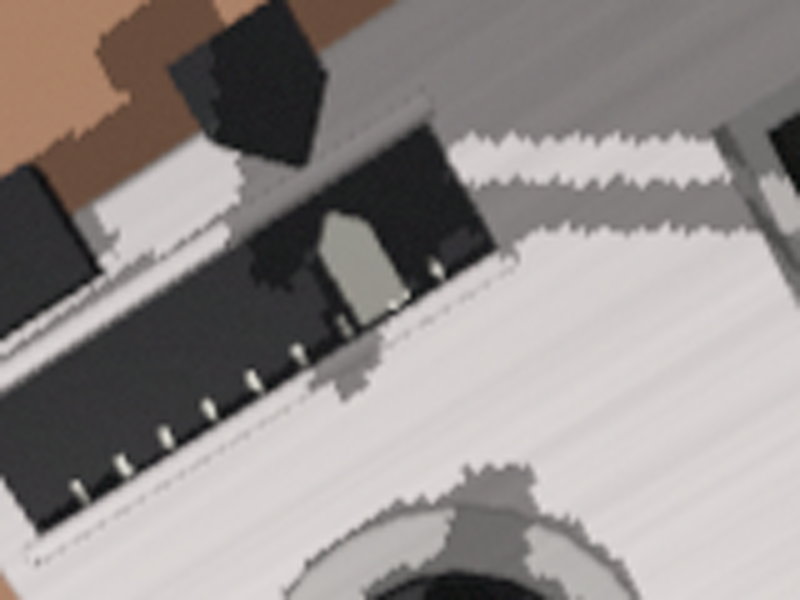

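The pointer tip at zoom (335,212) points at the mark tip (305,165) along mill x, within about 0.3 mm. Next, the lid.

```bash

python3 -m creep '[[-1,[-0.2,-0.207,0],[0,0,0]],[-1,[-0.2,-0.207,0],[0,0,0]],[-1,[-0.2,-0.207,0],[0,0,0]],[-1,[-0.2,-0.207,0],[0,0,0]],[-1,[-0.2,-0.207,0],[0,0,0]]]' >/dev/null
python3 -m creep '[[-1,[0,0,0],[0,0,-0.7]],[-1,[0,0,0],[0,0,-0.7]],[-1,[0,0,0],[0,0,-0.7]],[-1,[0,0,0],[0,0,-0.7]],[-1,[0,0,0],[0,0,-0.7]]]' >/dev/null
python3 -m creep '[[-1,[0,0,0],[0,0,-0.7]],[-1,[0,0,0],[0,0,-0.7]],[-1,[0,0,0],[0,0,-0.7]],[-1,[0,0,0],[0,0,-0.7]],[-1,[0,0,0],[0,0,-0.7]]]' >/dev/null
python3 -m creep '[[-1,[0,0,0],[0,0,-0.7]],[-1,[0,0,0],[0,0,-0.7]],[-1,[0,0,0],[0,0,-0.7]],[-1,[0,0,0],[0,0,-0.7]],[-1,[0,0,0],[0,0,-0.7]]]' >/dev/null
python3 -m creep '[[-1,[0,0,0],[0,0,-0.7]],[-1,[0,0,0],[0,0,-0.7]],[-1,[0,0,0],[0,0,-0.7]],[-1,[0,0,0],[0,0,-0.7]],[-1,[0,0,0],[0,0,-0.7]]]'
python3 - <<'E'
from meas import *
plan([452,373,150],46.2)
E
```

```text
time_s: 9.03
tcp_pos: [477.4, 296.8, 222.5]
orientation: [-0.0, 0.52, 0.854, -0.001]
ft_force: [0.0, 0.1, 0.3]
width: 91.0
grasp_force: 0.0
{'tcp': array([477.4, 296.8, 222.5]), 'azy': np.float64(27.34), 'zax': array([-1.6e-03, -9.0e-04, -1.0e+00]), 'shift': array([0.0794, 0.0126, 0.0724]), 't': 9.0333, 'j6': np.float64(0.038), 'turn': np.float64(-0.3291)}
```

```bash
cat > lid.py <<'E'
from meas import *
def lid(c,K,R,t,S=4):
    big=cv2.resize(c,None,fx=S,fy=S,interpolation=cv2.INTER_CUBIC); hsv=cv2.cvtColor(big,cv2.COLOR_RGB2HSV)
    m=(hsv[...,1]<75).astype(np.uint8); m[int(225*S):]=0
    m=cv2.morphologyEx(m,cv2.MORPH_CLOSE,np.ones((25,25))); m=cv2.morphologyEx(m,cv2.MORPH_OPEN,np.ones((25,25)))
    for cc in cv2.findContours(m,0,2)[0]:
        if cv2.contourArea(cc)<3000*S*S/4: continue
        P=np.array([ray(K,R,t,p[0]/S-.4,18)[:2] for p in cc],np.float32); print("flange",cv2.minAreaRect(P),np.array(cv2.boundingRect(cc))/S)
    b=((hsv[...,2]<50)).astype(np.uint8); b[int(225*S):]=0; b=cv2.morphologyEx(b,cv2.MORPH_OPEN,np.ones((13,13)))
    for cc in cv2.findContours(b,0,2)[0]:
        if cv2.contourArea(cc)<300*S*S: continue
        P=np.array([ray(K,R,t,p[0]/S-.4,56)[:2] for p in cc],np.float32); print("dark@56",cv2.minAreaRect(P),np.array(cv2.boundingRect(cc))/S)
E
python3 - <<'E'
from lid import *
x=cam("wrist");save("w6",x[0]);lid(*x);plan([452,373,150],46.2)
E
```

```text
flange ((450.50921630859375, 372.9496154785156), (104.79901123046875, 134.65005493164062), 46.54216384887695) [199.5   14.25 121.75 145.  ]
dark@56 ((463.9371337890625, 359.4610900878906), (16.555221557617188, 30.138662338256836), 46.39967727661133) [258.25  93.25  21.5   31.  ]
{'tcp': array([477.4, 296.8, 222.5]), 'azy': np.float64(27.9), 'zax': array([-1.6e-03, -9.0e-04, -1.0e+00]), 'shift': array([0.0792, 0.0133, 0.0725]), 't': 9.0833, 'j6': np.float64(0.028), 'turn': np.float64(-0.3193)}
```

```bash
python3 - <<'E'
from lid import *
plan([450.5,373,150],46.5)
E
python3 -m creep '[[-1,[0.03,0.005,0],[0,0,-0.12]],[-1,[0.06,0.01,0.02],[0,0,-0.24]],[-1,[0.0785,0.0125,0.05],[0,0,-0.322]],[-1,[0.0785,0.0125,0.0725],[0,0,-0.322]],[-1,[0.0785,0.0125,0.0725],[0,0,-0.322]]]' >/dev/null
python3 -m creep '[[-1,[0,0,0],[0,0,0]],[-1,[0,0,0],[0,0,0]],[-1,[0,0,0],[0,0,0]]]'
python3 - <<'E'
from lid import *
plan([450.5,373,24],46.5)
E
```

```text
{'tcp': array([477.4, 296.8, 222.5]), 'azy': np.float64(27.9), 'zax': array([-1.6e-03, -9.0e-04, -1.0e+00]), 'shift': array([0.0799, 0.012 , 0.0725]), 't': 9.0833, 'j6': np.float64(0.028), 'turn': np.float64(-0.3246)}
time_s: 9.75
tcp_pos: [454.3, 372.8, 152.6]
orientation: [0.001, 0.38, 0.925, 0.001]
ft_force: [0.9, 0.3, -0.2]
width: 90.9
grasp_force: 0.0
{'tcp': array([454.3, 372.8, 152.6]), 'azy': np.float64(45.33), 'zax': array([ 0.0016,  0.0012, -1.    ]), 'shift': array([ 0.0029, -0.0028,  0.1285]), 't': 9.75, 'j6': np.float64(-0.144), 'turn': np.float64(-0.0204)}
```

```bash

python3 -m creep '[[-1,[0.001,-0.001,0.03],[0,0,-0.02]],[-1,[0.001,-0.001,0.065],[0,0,-0.02]],[-1,[0.001,-0.001,0.095],[0,0,-0.02]],[-1,[0.001,-0.001,0.11],[0,0,-0.02]],[-1,[0.001,-0.001,0.115],[0,0,-0.02]]]' >/dev/null
python3 -m creep '[[-1,[0,0,0],[0,0,0]],[-1,[0,0,0],[0,0,0]],[-1,[0,0,0],[0,0,0]],[-1,[0,0,0],[0,0,0]]]'
python3 - <<'E'
from lid import *
plan([450.5,373,24],46.5)
E
```

```text
time_s: 10.5
tcp_pos: [452.8, 373.2, 37.6]
orientation: [0.001, 0.37, 0.929, 0.001]
ft_force: [0.3, 0.5, 0.3]
width: 91.0
grasp_force: 0.0
{'tcp': array([452.8, 373.2,  37.6]), 'azy': np.float64(46.57), 'zax': array([ 0.0019,  0.0014, -1.    ]), 'shift': array([ 0.0015, -0.0018,  0.0136]), 't': 10.5, 'j6': np.float64(-0.163), 'turn': np.float64(0.0012)}
```

```bash

python3 -m creep '[[-1,[0.001,-0.002,0.007],[0,0,0]],[-0.3,[0.001,-0.002,0.0133],[0,0,0]],[0,[0.001,-0.002,0.0133],[0,0,0]],[1,[0.001,-0.002,0.0133],[0,0,0]],[1,[0.001,-0.002,0.0133],[0,0,0]]]' 50 >/dev/null
python3 -m creep '[[1,[0,0,0],[0,0,0]],[1,[0,0,0],[0,0,0]],[1,[0,0,0],[0,0,0]],[1,[0,0,0],[0,0,0]],[1,[0,0,0],[0,0,0]]]'
python3 -m creep '[[1,[0,0,0],[0,0,0]],[1,[0,0,0],[0,0,0]],[1,[0,0,0],[0,0,0]],[1,[0,0,0],[0,0,0]],[1,[0,0,0],[0,0,0]]]'
python3 - <<'E'
from lid import *
plan([450.5,373,24],46.5)
E
```

```text
time_s: 11.33
tcp_pos: [449.9, 371.9, 22.7]
orientation: [0.0, 0.37, 0.929, 0.0]
ft_force: [0.2, 1.1, -0.5]
width: 34.0
grasp_force: 0.0
time_s: 11.75
tcp_pos: [450.0, 372.0, 22.8]
orientation: [0.0, 0.37, 0.929, 0.0]
ft_force: [0.9, 1.7, -0.2]
width: 17.4
grasp_force: 50.0
{'tcp': array([450. , 372. ,  22.8]), 'azy': np.float64(46.58), 'zax': array([ 4.e-04,  3.e-04, -1.e+00]), 'shift': array([ 0.0003,  0.001 , -0.0012]), 't': 11.75, 'j6': np.float64(-0.162), 'turn': np.float64(0.0014)}
```

Lid gripped (17.4 mm, 50 N). I'll lift it and refine the hopper position from the unobstructed first top picture.

```bash

python3 -m creep '[[1,[0,0,-0.02],[0,0,0]],[1,[0,0,-0.055],[0,0,0]],[1,[0,0,-0.095],[0,0,0]],[1,[0,0,-0.13],[0,0,0]],[1,[0,0,-0.165],[0,0,0]]]'
python3 - <<'E'
from lid import *
d=np.load("top0.npz");c,K,R,t=[d[k] for k in("c","K","R","t")]
S=6;big=cv2.resize(c,None,fx=S,fy=S,interpolation=cv2.INTER_CUBIC);g=cv2.cvtColor(big,cv2.COLOR_RGB2GRAY)
print(g.min(), g[200*S,278*S])
for th in(60,70,80):
  m=(g<th).astype(np.uint8); mm=np.zeros_like(m); mm[175*S:225*S,180*S:312*S]=m[175*S:225*S,180*S:312*S]
  for cc in cv2.findContours(mm,0,2)[0]:
    if cv2.contourArea(cc)<250*S*S: continue
    x=cv2.boundingRect(cc)[0]/S; z=113 if x>245 else 99
    P=np.array([ray(K,R,t,p[0]/S-.4,z)[:2] for p in cc],np.float32); print(th,x,z,cv2.minAreaRect(P), cv2.minEnclosingCircle(P))
plan([572.7,-59.6,190],4.3)
E
```

```text
time_s: 12.17
tcp_pos: [449.2, 371.4, 189.1]
orientation: [-0.0, 0.37, 0.929, -0.0]
ft_force: [0.3, 0.3, -3.0]
width: 17.8
grasp_force: 50.0
20 103
60 254.33333333333334 113 ((574.36376953125, -58.97870635986328), (82.01704406738281, 111.8921890258789), 4.633051872253418) ((573.976318359375, -58.59593200683594), 68.09876251220703)
70 203.5 99 ((542.51513671875, 98.26582336425781), (51.32515335083008, 51.643009185791016), 0.9390317797660828) ((542.8110961914062, 99.14038848876953), 27.02466583251953)
70 254.0 113 ((574.436767578125, -58.973243713378906), (83.48883056640625, 113.5748291015625), 4.511852741241455) ((573.7734985351562, -58.83868408203125), 68.72236633300781)
80 203.16666666666666 99 ((542.1333618164062, 98.24176025390625), (52.91874313354492, 53.30752944946289), 0.40825796127319336) ((543.1647338867188, 99.09025573730469), 27.918201446533203)
80 253.83333333333334 113 ((574.550537109375, -59.028900146484375), (84.84871673583984, 114.84738159179688), 4.578526973724365) ((574.0632934570312, -58.77888107299805), 69.43313598632812)
{'tcp': array([449.2, 371.4, 189.1]), 'azy': np.float64(46.58), 'zax': array([-8.e-04, -6.e-04, -1.e+00]), 'shift': array([-0.3859, -0.2282, -0.0007]), 't': 12.1667, 'j6': np.float64(-0.162), 'turn': np.float64(0.7379)}
```

```bash

python3 -m creep '[[1,[-0.386,-0.228,0],[0,0,0]],[1,[-0.386,-0.228,0],[0,0,0]],[1,[-0.386,-0.228,0],[0,0,0]],[1,[-0.386,-0.228,0],[0,0,0]],[1,[-0.386,-0.228,0],[0,0,0]]]'
python3 -m creep '[[1,[0,0,0],[0,0,0.12]],[1,[0,0,0],[0,0,0.24]],[1,[0,0,0],[0,0,0.36]],[1,[0,0,0],[0,0,0.48]],[1,[0,0,0],[0,0,0.6]]]'
python3 - <<'E'
from lid import *
plan([573,-59.4,190],4.45)
E
```

```text
time_s: 12.58
tcp_pos: [506.8, 169.7, 187.5]
orientation: [-0.0, 0.37, 0.929, -0.0]
ft_force: [1.1, 0.1, -3.3]
width: 18.1
grasp_force: 50.0
time_s: 13.0
tcp_pos: [506.7, 171.2, 187.2]
orientation: [-0.0, 0.63, 0.776, -0.001]
ft_force: [0.1, -1.0, -3.5]
width: 17.6
grasp_force: 50.0
{'tcp': array([506.7, 171.2, 187.2]), 'azy': np.float64(11.84), 'zax': array([-1.2e-03, -4.0e-04, -1.0e+00]), 'shift': array([-0.2393,  0.0175, -0.0028]), 't': 13.0, 'j6': np.float64(0.076), 'turn': np.float64(0.1291)}
```

```bash

python3 -m creep '[[1,[-0.239,0.0175,-0.002],[0,0,0]],[1,[-0.239,0.0175,-0.002],[0,0,0]],[1,[-0.239,0.0175,-0.002],[0,0,0]],[1,[-0.239,0.0175,-0.002],[0,0,0]],[1,[-0.239,0.0175,-0.002],[0,0,0]]]'
python3 -m creep '[[1,[-0.03,0,0],[0,0,0.1]],[1,[-0.03,0,0],[0,0,0.1]],[1,[-0.03,0,0],[0,0,0.1]],[1,[-0.03,0,0],[0,0,0.1]],[1,[-0.03,0,0],[0,0,0.1]]]'
python3 - <<'E'
from lid import *
plan([573,-59.4,140],4.45)
E
```

```text
time_s: 13.42
tcp_pos: [565.7, -30.1, 189.1]
orientation: [-0.0, 0.628, 0.778, -0.0]
ft_force: [0.9, 0.6, -3.4]
width: 17.6
grasp_force: 50.0
time_s: 13.83
tcp_pos: [571.9, -56.7, 189.1]
orientation: [-0.0, 0.665, 0.746, -0.0]
ft_force: [0.4, -0.4, -3.4]
width: 17.5
grasp_force: 50.0
{'tcp': array([571.9, -56.7, 189.1]), 'azy': np.float64(6.56), 'zax': array([-8.e-04,  2.e-04, -1.e+00]), 'shift': array([-0.0028,  0.0008,  0.0491]), 't': 13.8333, 'j6': np.float64(-0.254), 'turn': np.float64(0.0368)}
```

```bash

python3 -m creep '[[1,[-0.003,0.001,0],[0,0,0.037]],[1,[-0.003,0.001,0.01],[0,0,0.037]],[1,[-0.003,0.001,0.025],[0,0,0.037]],[1,[-0.003,0.001,0.04],[0,0,0.037]],[1,[-0.003,0.001,0.05],[0,0,0.037]]]' >/dev/null
python3 -m creep '[[1,[0,0,0],[0,0,0]],[1,[0,0,0],[0,0,0]],[1,[0,0,0],[0,0,0]]]'
python3 - <<'E'
from lid import *
plan([573,-59.4,126],4.45)
c,K,R,t=cam("wrist");a=cv2.resize(c,(400,300))
c2,*_=cam("scene");save("v10",np.hstack([cv2.resize(c,(400,400)),cv2.resize(c2[130:270,180:320],(400,400),interpolation=2)]))
E
```

```text
time_s: 14.5
tcp_pos: [574.1, -60.2, 139.9]
orientation: [0.0, 0.679, 0.734, 0.0]
ft_force: [-1.2, -1.0, -2.8]
width: 17.6
grasp_force: 50.0
{'tcp': array([574.1, -60.2, 139.9]), 'azy': np.float64(4.4), 'zax': array([ 6.e-04, -1.e-04, -1.e+00]), 'shift': array([ 0.0009, -0.0011,  0.0139]), 't': 14.5, 'j6': np.float64(-0.222), 'turn': np.float64(-0.0009)}
```

View pics/v10.png

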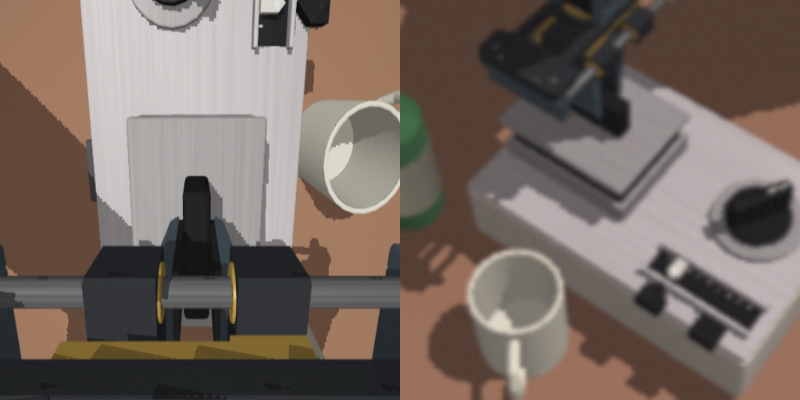

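The picture shows the lid hanging square above the hopper, clear of the mug, with the pointer still opposite the pointed tab. I'll lower it gently.

```bash

python3 -m creep '[[1,[0.0005,-0.0005,0.003],[0,0,0]],[1,[0.0005,-0.0005,0.006],[0,0,0]],[1,[0.0005,-0.0005,0.009],[0,0,0]],[1,[0.0005,-0.0005,0.0115],[0,0,0]],[1,[0.0005,-0.0005,0.0125],[0,0,0]]]'
python3 -m creep '[[1,[0,0,0.0008],[0,0,0]],[1,[0,0,0.0016],[0,0,0]],[1,[0,0,0.0024],[0,0,0]],[1,[0,0,0.0032],[0,0,0]],[1,[0,0,0.004],[0,0,0]]]'
python3 - <<'E'
from lid import *
plan([573,-59.4,118],4.45);print(get_obs()["wrist_torque"])
E
```

```text
time_s: 15.02
tcp_pos: [573.0, -59.9, 126.4]
orientation: [-0.0, 0.68, 0.733, -0.0]
ft_force: [0.6, -0.4, -3.4]
width: 17.6
grasp_force: 50.0
time_s: 15.43
tcp_pos: [573.2, -60.0, 123.4]
orientation: [-0.0, 0.68, 0.733, -0.0]
ft_force: [-5.3, 0.3, 6.8]
width: 17.4
grasp_force: 50.0
{'tcp': array([573.2, -60. , 123.4]), 'azy': np.float64(4.36), 'zax': array([-3.e-04,  0.e+00, -1.e+00]), 'shift': array([ 0.0006, -0.0002,  0.0054]), 't': 15.4333, 'j6': np.float64(-0.221), 'turn': np.float64(-0.0016)}
[ 0.01519015  1.01800944 -0.0040212 ]
```

```bash

python3 -m creep '[[1,[0,0,0.0008],[0,0,0]],[1,[0,0,0.0016],[0,0,0]],[1,[0,0,0.0024],[0,0,0]],[1,[0,0,0.0032],[0,0,0]],[1,[0,0,0.004],[0,0,0]]]'
python3 -m creep '[[1,[0,0,0.0008],[0,0,0]],[1,[0,0,0.0016],[0,0,0]],[1,[0,0,0.0024],[0,0,0]],[1,[0,0,0.0024],[0,0,0]],[1,[0,0,0.0024],[0,0,0]]]'
python3 - <<'E'
from lid import *
plan([573,-59.4,118],4.45);print(get_obs()["wrist_torque"])
E
```

```text
time_s: 15.85
tcp_pos: [573.2, -60.0, 119.5]
orientation: [-0.0, 0.68, 0.733, -0.0]
ft_force: [-4.9, 0.2, 6.2]
width: 17.4
grasp_force: 50.0
time_s: 16.27
tcp_pos: [573.2, -60.0, 117.7]
orientation: [-0.0, 0.68, 0.733, -0.0]
ft_force: [-10.7, 1.6, 18.0]
width: 17.7
grasp_force: 50.0
{'tcp': array([573.2, -60. , 117.7]), 'azy': np.float64(4.36), 'zax': array([-6.e-04, -0.e+00, -1.e+00]), 'shift': array([ 0.0006, -0.0001, -0.0003]), 't': 16.2667, 'j6': np.float64(-0.221), 'turn': np.float64(-0.0016)}
[ 0.12246768  1.97266235 -0.00904115]
```

```bash

python3 -m creep '[[1,[0,0,0.0005],[0,0,0]],[1,[0,0,0.001],[0,0,0]],[1,[0,0,0.001],[0,0,0]],[1,[0,0,0.001],[0,0,0]]]'
python3 -m creep '[[1,[0,0,0.0005],[0,0,0]],[1,[0,0,0.001],[0,0,0]],[1,[0,0,0.001],[0,0,0]],[1,[0,0,0.001],[0,0,0]]]'
python3 - <<'E'
from lid import *
plan([573,-59.4,118],4.45);print(get_obs()["wrist_torque"])
E
```

```text
time_s: 16.6
tcp_pos: [573.2, -60.0, 117.7]
orientation: [-0.0, 0.68, 0.733, -0.0]
ft_force: [-18.2, 3.5, 34.7]
width: 17.5
grasp_force: 50.0
time_s: 16.93
tcp_pos: [573.2, -60.0, 117.6]
orientation: [-0.0, 0.68, 0.733, -0.0]
ft_force: [-25.1, 2.6, 50.5]
width: 17.9
grasp_force: 50.0
{'tcp': array([573.2, -60. , 117.6]), 'azy': np.float64(4.36), 'zax': array([-0.0012,  0.    , -1.    ]), 'shift': array([ 0.0006, -0.0002, -0.0004]), 't': 16.9333, 'j6': np.float64(-0.221), 'turn': np.float64(-0.0016)}
[ 0.47011283  4.77566023 -0.03658716]
```

Hard stop reached at TCP z 117.6 (117.8 expected when home). I'll relieve the force and release.

```bash

python3 -m creep '[[1,[0,0,-0.001],[0,0,0]],[1,[0,0,-0.002],[0,0,0]],[1,[0,0,-0.0025],[0,0,0]],[1,[0,0,-0.0025],[0,0,0]]]'
python3 -m creep '[[-1,[0,0,0],[0,0,0]],[-1,[0,0,0],[0,0,0]],[-1,[0,0,0],[0,0,0]],[-1,[0,0,0],[0,0,0]],[-1,[0,0,0],[0,0,0]]]'
python3 -m creep '[[-1,[0,0,-0.01],[0,0,0]],[-1,[0,0,-0.04],[0,0,0]],[-1,[0,0,-0.08],[0,0,0]],[-1,[0,0,-0.1],[0,0,0]],[-1,[0,0,-0.1],[0,0,0]]]'
python3 -m creep '[[-1,[0.1,0,-0.03],[0,0,0]],[-1,[0.1,0,-0.03],[0,0,0]],[-1,[0.1,0,-0.03],[0,0,0]],[-1,[0.1,0,-0.03],[0,0,0]],[-1,[0.1,0,-0.03],[0,0,0]]]'
python3 - <<'E'
from lid import *
c,K,R,t=cam("wrist");np.savez("w11.npz",c=c,K=K,R=R,t=t);save("w11",c);align("w11.npz")
for n in("scene","top"):
    d=np.load(n+"0.npz");c,K,R,t=cam(n);save(n+"11",c);np.savez(n+"11.npz",c=c,K=K,R=R,t=t)
plan([573,-59.4,118],4.45)
E
```

```text
time_s: 17.27
tcp_pos: [573.3, -60.0, 117.7]
orientation: [-0.0, 0.68, 0.733, -0.0]
ft_force: [-7.3, 1.0, 12.9]
width: 17.7
grasp_force: 50.0
time_s: 17.68
tcp_pos: [573.3, -60.0, 116.9]
orientation: [0.0, 0.68, 0.733, 0.0]
ft_force: [-0.3, 0.6, 0.5]
width: 48.2
grasp_force: 0.0
time_s: 18.1
tcp_pos: [575.8, -60.3, 222.7]
orientation: [0.003, 0.68, 0.733, 0.002]
ft_force: [0.0, 0.7, 0.9]
width: 81.4
grasp_force: 0.0
time_s: 18.52
tcp_pos: [565.6, 40.6, 247.4]
orientation: [0.0, 0.679, 0.734, 0.0]
ft_force: [1.2, -0.2, -0.3]
width: 91.3
grasp_force: 0.0
mark
pointer
{'tcp': array([565.4,  39. , 246.6]), 'azy': np.float64(4.32), 'zax': array([-7.e-04, -1.e-04, -1.e+00]), 'shift': array([-0.0987,  0.0002,  0.1286]), 't': 18.6667, 'j6': np.float64(-0.047), 'turn': np.float64(-0.0023)}
```

Lid released. All ten views are used, so I check the seat by touch. Open fingertips straddling the bar press on the flange on both sides, and contact is expected at TCP z = 113 if the lid is home.

```bash

python3 -m creep '[[-0.6,[-0.099,0,0.03],[0,0,0]],[-0.6,[-0.099,0,0.03],[0,0,0]],[-0.6,[-0.099,0,0.03],[0,0,0]],[-0.6,[-0.099,0,0.03],[0,0,0]],[-0.6,[-0.099,0,0.03],[0,0,0]]]' >/dev/null
python3 -m creep '[[-0.6,[0,0,0],[0,0,0]],[-0.6,[0,0,0],[0,0,0]],[-0.6,[0,0,0.03],[0,0,0]],[-0.6,[0,0,0.06],[0,0,0]],[-0.6,[0,0,0.085],[0,0,0]]]' >/dev/null
python3 -m creep '[[-0.6,[0,0,0],[0,0,0]],[-0.6,[0,0,0],[0,0,0]],[-0.6,[0,0,0],[0,0,0]]]'
python3 - <<'E'
from lid import *
plan([573.2,-60,114],4.4)
E
```

```text
time_s: 19.75
tcp_pos: [574.1, -58.6, 133.6]
orientation: [0.001, 0.68, 0.734, 0.0]
ft_force: [0.6, -0.6, 0.2]
width: 73.0
grasp_force: 0.0
{'tcp': array([574.1, -58.6, 133.6]), 'azy': np.float64(4.39), 'zax': array([ 1.5e-03, -2.0e-04, -1.0e+00]), 'shift': array([-0.0013, -0.001 ,  0.0196]), 't': 19.75, 'j6': np.float64(-0.219), 'turn': np.float64(-0.0002)}
```

```bash

python3 -m creep '[[-0.6,[-0.001,-0.001,0.006],[0,0,0]],[-0.6,[-0.001,-0.001,0.012],[0,0,0]],[-0.6,[-0.001,-0.001,0.015],[0,0,0]],[-0.6,[-0.001,-0.001,0.0165],[0,0,0]],[-0.6,[-0.001,-0.001,0.0165],[0,0,0]]]'
python3 -m creep '[[-0.6,[0,0,0.0005],[0,0,0]],[-0.6,[0,0,0.001],[0,0,0]],[-0.6,[0,0,0.0015],[0,0,0]],[-0.6,[0,0,0.002],[0,0,0]],[-0.6,[0,0,0.002],[0,0,0]]]'
python3 -m creep '[[-0.6,[0,0,0.0005],[0,0,0]],[-0.6,[0,0,0.001],[0,0,0]],[-0.6,[0,0,0.0015],[0,0,0]],[-0.6,[0,0,0.002],[0,0,0]],[-0.6,[0,0,0.002],[0,0,0]]]'
python3 - <<'E'
from lid import *
plan([573.2,-60,113],4.4);print(get_obs()["wrist_torque"])
E
```

```text
time_s: 20.17
tcp_pos: [572.1, -60.0, 115.3]
orientation: [-0.0, 0.68, 0.733, -0.0]
ft_force: [-0.5, 0.4, -0.3]
width: 73.1
grasp_force: 0.0
time_s: 20.58
tcp_pos: [572.2, -60.0, 113.5]
orientation: [-0.0, 0.68, 0.733, -0.0]
ft_force: [-0.9, 0.3, -0.4]
width: 73.1
grasp_force: 0.0
time_s: 21.0
tcp_pos: [572.2, -60.0, 111.4]
orientation: [-0.0, 0.68, 0.733, -0.0]
ft_force: [-0.0, -0.2, -0.2]
width: 72.6
grasp_force: 0.0
{'tcp': array([572.2, -60. , 111.4]), 'azy': np.float64(4.35), 'zax': array([-2.e-04,  0.e+00, -1.e+00]), 'shift': array([-0.    ,  0.001 , -0.0016]), 't': 21.0, 'j6': np.float64(-0.221), 'turn': np.float64(-0.0009)}
[-0.05458016  0.05587514  0.04104559]
```

```bash

python3 -m creep '[[-0.6,[0,0,0.0004],[0,0,0]],[-0.6,[0,0,0.0008],[0,0,0]],[-0.6,[0,0,0.0012],[0,0,0]],[-0.6,[0,0,0.0015],[0,0,0]],[-0.6,[0,0,0.0015],[0,0,0]]]'
python3 - <<'E'
from lid import *
plan([573.2,-60,113],4.4)
d=np.load("scene11.npz");c,K,R,t=[d[k] for k in("c","K","R","t")]
def show(nm):
    d=np.load(nm);c,K,R,t=[d[k] for k in("c","K","R","t")];g=cv2.cvtColor(c,cv2.COLOR_RGB2GRAY)
    p=proj(K,R,t,[573,-60,151]);print(nm,"expected bar",p.round(0));u,v=p.astype(int);print(g[v-24:v+28:4,u-36:u+40:4])
show("scene11.npz");show("top11.npz")
E
```

```text
time_s: 21.42
tcp_pos: [572.2, -60.0, 110.0]
orientation: [-0.0, 0.68, 0.733, -0.0]
ft_force: [0.2, -0.2, -1.4]
width: 73.2
grasp_force: 0.0
{'tcp': array([572.2, -60. , 110. ]), 'azy': np.float64(4.36), 'zax': array([-1.e-04, -0.e+00, -1.e+00]), 'shift': array([-0.0001,  0.001 , -0.003 ]), 't': 21.4167, 'j6': np.float64(-0.221), 'turn': np.float64(-0.0007)}
scene11.npz expected bar [248. 167.]
[[ 67  68  67  68  67  68  68  67  66  46  44  29  32  46  46  47  45  48
   53]
 [ 68  67  66  67  67  67  67  66  67  56  48  46  41  29  50  45  62  46
   45]
 [ 67  67  67  67  67  68  68  67  68  96 171  92  47  46  39  31  39  46
   40]
 [ 68  66  67  68  67  67  68  80  85 126 175 176 161  49  47  46  50  64
   38]
 [ 67  67  67  68  68  68  80  69  91 145 152 172 174  49  46  48  47  57
   68]
 [ 67  67  67  68  67  80  64  24  37 119 143 145 157  55  45  45  48  72
   68]
 [ 68  68  68  67  83  82  68  22  20  25  55 138 144 107  46  46  53 168
  150]
 [ 67  67  68  81  83  83  74  23  20  22  21  24  82 146 141  79  51 176
  177]
 [ 67  69  83  84  83  83  83  77  34  22  22  24  32 
[... 740 characters left out ...]
  69 117 117 117 116 116 117 116 117  90  90
   90]
 [100  99  99 129  91  90  92  71 106  96  92  85  77 115 117 116  92  91
   90]
 [ 75  76  75 126  92  90  91  52  33  34  34  30  33 108 117 117  98  90
   91]
 [ 52  52  54 125  93  91  91  61  56  70  88 106 120 129 116 118  97  91
   90]
 [ 72  71  73 166  91  91  91 145 184 184 184 184 183 156 117 118  99  91
   91]
 [ 75  80  81 131  91  91  92 142 184 184 184 184 184 174 119 117 110  91
   90]
 [ 76  80  84  85  92  93  91 130 187 186 186 185 184 181 119 116 108  90
   91]
 [ 69  74  75  82  93  97  95 121 185 186 186 186 187 186 143 120 113  90
   90]
 [ 58  55  58  58  94 100 101 126 200 198 205 209 209 208 210 158 133  91
   90]]
```

```bash

python3 -m creep '[[-0.6,[0,0,0.0004],[0,0,0]],[-0.6,[0,0,0.0008],[0,0,0]],[-0.6,[0,0,0.0012],[0,0,0]],[-0.6,[0,0,0.0015],[0,0,0]],[-0.6,[0,0,0.0015],[0,0,0]]]'
python3 - <<'E'
from lid import *
print(get_obs()["wrist_torque"])
c,K,R,t=cam("wrist");save("w12",c)
p=[proj(K,R,t,X).round(0).tolist() for X in([573,-60,113],[573,-25,151],[573,-25,113])];print(p)
g=cv2.cvtColor(c,cv2.COLOR_RGB2GRAY);print(g[100:300:10,80:440:15])
E
```

```text
time_s: 21.83
tcp_pos: [572.2, -60.0, 108.5]
orientation: [-0.0, 0.68, 0.733, -0.0]
ft_force: [-0.3, 0.3, 0.0]
width: 73.0
grasp_force: 0.0
[-0.05078433  0.09032171 -0.00115743]
[[253.0, 227.0], [260.0, 188.0], [258.0, 170.0]]
[[121 124 186 191 192 193 189 187 189 187 191 192 189 188 192 183 184 184
  184 182 180 173 148 150]
 [122 123 186 190 189 192 187 186 188 187 190 191 190 188 190 182 184 183
  183 181 178 172 150 152]
 [123 122 188 188 190 190 156 160 159 160 159 155 158 154 154 154 155 153
  184 180 177 174 148 149]
 [ 71 123 186 187 190 189 156 159 159 160 159 156 158 154 155 153 157 154
  183 179 177 175 144 145]
 [ 72  72 184 187 188 187 155 161 160 159 160 156 157 155 155 152 156 154
  180 179 177 176 137 140]
 [ 71  76 183 187 186 185 154 161 161 160 159 156 158 155 155 151 157 152
  180 180 178 177 129 133]
 [ 72  71 182 186 186 184 154 159 161 158 159 156 158 153 156 151 157 151
  180 181 180 176 123 126]
 [ 73  70 183 187 186 183 156 159 161 158 159 156 158 153 156 151 156 151
  180 179 180 176 111 119]
 [ 74  72 182 187 185 184 158 157 160 158 159  19  21  92 155 151
[... 447 characters left out ...]
72  71 108 108  60  22 133  93  92 140  31  32  92 152 154  21  27
   60 180 180 114  81 123]
 [ 31  28  19 109  52  44  15  56  92  92  92  32  32  93 152 157  19  22
   60  78 110  28  30  32]
 [ 30  26  19 110  44  20  15  34  90  91  92  15  19  93  89  95  15  25
   34  60 108  26  29  29]
 [ 31 105  62  42  43  21  19  19  89  91  92  18  18  93 151 156  18  18
   24  43  40  85 117  31]
 [ 18  65  83  84  85  84  84  84  85  84  82  83  85  85  85  83  84  82
   83  83  83  83 122  45]
 [ 22  64 109 108 109 108 109 108 108 107 106 106 105 105 103 103 102 102
  101 101  99 100  95  44]
 [ 29  63  89  88  89  89  88  90  89  89  89  89  90  90  89  90  89  89
   89  88  89  89  85  47]]
```

```bash

python3 -m creep '[[-0.6,[0,0,0.0004],[0,0,0]],[-0.6,[0,0,0.0008],[0,0,0]],[-0.6,[0,0,0.0012],[0,0,0]],[-0.6,[0,0,0.0016],[0,0,0]],[-0.6,[0,0,0.002],[0,0,0]]]'
python3 -m creep '[[-0.6,[0,0,0.0004],[0,0,0]],[-0.6,[0,0,0.0008],[0,0,0]],[-0.6,[0,0,0.0012],[0,0,0]],[-0.6,[0,0,0.0016],[0,0,0]],[-0.6,[0,0,0.002],[0,0,0]]]'
```

```text
time_s: 22.3
tcp_pos: [572.2, -60.0, 106.5]
orientation: [-0.0, 0.68, 0.733, -0.0]
ft_force: [-0.3, -0.0, -0.4]
width: 73.4
grasp_force: 0.0
time_s: 22.72
tcp_pos: [572.2, -60.0, 104.5]
orientation: [-0.0, 0.68, 0.733, -0.0]
ft_force: [-0.7, 1.0, 0.3]
width: 73.4
grasp_force: 0.0
```

```bash

python3 -m creep '[[-0.6,[0,0,-0.005],[0,0,0]],[-0.6,[0,0,-0.02],[0,0,0]],[-0.6,[0,0,-0.045],[0,0,0]],[-0.6,[0,0,-0.07],[0,0,0]],[1,[0,0,-0.07],[0,0,0]]]'
python3 -m creep '[[1,[0,0,0],[0,0,0]],[1,[0,0,0],[0,0,0]],[1,[0,0,0],[0,0,0]],[1,[0,0,0],[0,0,0]],[1,[0,0,0],[0,0,0]]]' 20
python3 -m creep '[[1,[0,0,0],[0,0,0]],[1,[0,0,0],[0,0,0]],[1,[0,0,0],[0,0,0]],[1,[0,0,0],[0,0,0]],[1,[0,0,0],[0,0,0]]]' 
python3 -m creep '[[1,[0,0,0.005],[0,0,0]],[1,[0,0,0.01],[0,0,0]],[1,[0,0,0.015],[0,0,0]],[1,[0,0,0.019],[0,0,0]],[1,[0,0,0.02],[0,0,0]]]' 
python3 - <<'E'
from lid import *
plan([573.2,-60,151],4.4)
d=dict(zip("cKRt",cam("top")))
E
```

```text
time_s: 23.13
tcp_pos: [574.7, -60.4, 179.4]
orientation: [0.002, 0.68, 0.733, 0.002]
ft_force: [1.8, 0.4, 2.2]
width: 68.9
grasp_force: 0.0
time_s: 23.55
tcp_pos: [571.8, -60.0, 173.7]
orientation: [-0.001, 0.68, 0.733, -0.0]
ft_force: [-0.5, -0.7, 0.1]
width: 35.8
grasp_force: 0.0
time_s: 23.97
tcp_pos: [572.3, -60.0, 174.5]
orientation: [0.0, 0.68, 0.733, -0.0]
ft_force: [0.1, 0.8, 0.1]
width: 2.5
grasp_force: 0.0
time_s: 24.38
tcp_pos: [571.7, -60.0, 153.5]
orientation: [-0.001, 0.68, 0.733, -0.0]
ft_force: [-0.4, -0.6, 0.7]
width: 0.6
grasp_force: 0.0
{'tcp': array([571.7, -60. , 153.5]), 'azy': np.float64(4.35), 'zax': array([-1.3e-03,  2.0e-04, -1.0e+00]), 'shift': array([-0.0001,  0.0015,  0.0025]), 't': 24.3833, 'j6': np.float64(-0.221), 'turn': np.float64(-0.0009)}
```

```bash

python3 -m creep '[[1,[0,0,0.0004],[0,0,0]],[1,[0,0,0.0008],[0,0,0]],[1,[0,0,0.0012],[0,0,0]],[1,[0,0,0.0016],[0,0,0]],[1,[0,0,0.002],[0,0,0]]]'
python3 -m creep '[[1,[0,0,0.0004],[0,0,0]],[1,[0,0,0.0008],[0,0,0]],[1,[0,0,0.0012],[0,0,0]],[1,[0,0,0.0016],[0,0,0]],[1,[0,0,0.002],[0,0,0]]]'
```

```text
time_s: 24.85
tcp_pos: [572.3, -60.1, 152.7]
orientation: [0.0, 0.68, 0.733, 0.0]
ft_force: [0.5, 0.5, -0.5]
width: 0.6
grasp_force: 0.0
time_s: 25.27
tcp_pos: [572.3, -60.0, 150.5]
orientation: [0.0, 0.68, 0.733, 0.0]
ft_force: [0.0, -0.0, -0.2]
width: 0.2
grasp_force: 0.0
```

```bash

python3 -m creep '[[1,[0,0,0.0004],[0,0,0]],[1,[0,0,0.0008],[0,0,0]],[1,[0,0,0.0012],[0,0,0]],[1,[0,0,0.0016],[0,0,0]],[1,[0,0,0.002],[0,0,0]]]'
python3 -m creep '[[1,[0,0,0.0004],[0,0,0]],[1,[0,0,0.0008],[0,0,0]],[1,[0,0,0.0012],[0,0,0]],[1,[0,0,0.0016],[0,0,0]],[1,[0,0,0.002],[0,0,0]]]'
python3 -m creep '[[1,[0,0,0.0004],[0,0,0]],[1,[0,0,0.0008],[0,0,0]],[1,[0,0,0.0012],[0,0,0]],[1,[0,0,0.0016],[0,0,0]],[1,[0,0,0.002],[0,0,0]]]'
```

```text
time_s: 25.68
tcp_pos: [572.2, -60.0, 148.5]
orientation: [-0.0, 0.68, 0.733, -0.0]
ft_force: [0.1, -0.2, 0.6]
width: 0.2
grasp_force: 0.0
time_s: 26.1
tcp_pos: [572.2, -60.0, 146.5]
orientation: [-0.0, 0.68, 0.733, -0.0]
ft_force: [-0.3, -0.2, -0.9]
width: 0.5
grasp_force: 0.0
time_s: 26.52
tcp_pos: [572.2, -60.0, 144.5]
orientation: [-0.0, 0.68, 0.733, -0.0]
ft_force: [-0.5, 0.2, 0.3]
width: 0.3
grasp_force: 0.0
```

```bash

python3 -m creep '[[1,[0,0,0.0005],[0,0,0]],[1,[0,0,0.001],[0,0,0]],[1,[0,0,0.0015],[0,0,0]],[1,[0,0,0.002],[0,0,0]],[1,[0,0,0.002],[0,0,0]]]'
python3 - <<'E'
from lid import *
c,K,R,t=cam("wrist");save("w13",c)
g=cv2.cvtColor(c,cv2.COLOR_RGB2GRAY)
print("bar end top/at",[proj(K,R,t,X).round(0).tolist() for X in([573,-25,151],[573,-25,113],[563,-25,151],[582,-25,151],[573,-60,151],[572,-60,142.5])])
print(g[150:275:6,215:300:5])
m=(g<60).astype(np.uint8);m[262:]=0;m[:150]=0
for cc in cv2.findContours(m,0,2)[0]:
    if cv2.contourArea(cc)>100: print(cv2.boundingRect(cc),cv2.contourArea(cc))
E
```

```text
time_s: 26.93
tcp_pos: [572.2, -60.0, 142.4]
orientation: [-0.0, 0.68, 0.733, -0.0]
ft_force: [0.1, -0.1, -0.3]
width: 0.2
grasp_force: 0.0
bar end top/at [[258.0, 172.0], [257.0, 159.0], [240.0, 170.0], [274.0, 173.0], [253.0, 230.0], [252.0, 224.0]]
[[160 163 167 161 164 166 163 160 161 162 161 162 161 162 163 164 161]
 [161 164 165 162 163 166 164 160 161 162 162 162 161 162 162 163 160]
 [160 164 165 161 164 156  15  22  22  20  79 161 161 162 163 163 160]
 [161 164 165 162 164  23  23  21  24  20  19  96 160 161 161 163 159]
 [160 164 166 162 164  29  32  32  31  32  31  96  96 161 161 163 158]
 [161 162 166 161 164  31  36  35  36  34  32  96  97 139 161 163 158]
 [161 162 164 160 163  33  37  37  36  35  31  96  96  97 161 163 158]
 [160 163 165 159 162  33  34  34  36  34  33  96  97  96 160 162 156]
 [160 162 164 160 162  33  36  35  35  34  30  96  97  97 159 162 156]
 [160 161 164 159 161  29  35  35  35  33  32  95  97  96 159 162 157]
 [159 162 163 159 161  63  42  22  31  64  48  97  96  96 158 162 157]
 [159 162 163 158  64  63  32  26  27  63  64  62  95  96  96  97 157]
 [158 162 163 111  63  63  27  27  27  62  64  64  97  94  95  98  93]
 [159 160 162  62  63  64  27  23  23  64  65  63  70  95  95  97  93]
 [157 160 143  61  55  46  18  18  16  46  46  47  47  95  94  96  94]
 [ 32  31  32  30  32  45  19  20  19  40  32  32  31  32  32  28  33]
 [ 33  27  33  32  27  45  19  19  23  35  30  31  32  31  33  32  29]
 [ 33  33  31  29  30  73  18  19  19  31  63  33  32  30  29  32  29]
 [ 32  31  32  32  30  93  20  20  23  33 113  32  31  33  34  31  32]
 [ 32  33  30  30  31  79  37  34  32  41 131  32  31  34  33  31  31]
 [ 51  51  51  52  49  81  57  88  88  87 141  48  49  50  52  50  51]]
(494, 235, 18, 27) 305.0
(0, 234, 9, 28) 140.5
(117, 167, 10, 26) 126.5
(147, 161, 209, 101) 6548.5
```

```bash
python3 - <<'E'
from lid import *
c,K,R,t=cam("wrist");g=cv2.cvtColor(c,cv2.COLOR_RGB2GRAY).astype(int)
for r in(120,135,150):
    print(r,"L",g[r,140:190:2].tolist(),"R",g[r,320:380:2].tolist())
print("col200",[ (r,int(g[r,200])) for r in range(80,150,2)])
print("bar rows col255",g[155:175,255].tolist()); print("bar cols row190",g[190,232:282].tolist())
for z in(105,113,121):
    print(z,[proj(K,R,t,np.array([573.,-60,z])+Ro.from_euler('z',4.4,degrees=True).apply([sx*52,sy,0])).round(1).tolist() for sx in(-1,1) for sy in(67,30)])
for z in(143,151,159): print(z,[proj(K,R,t,np.array([573.,-60,z])+Ro.from_euler('z',4.4,degrees=True).apply([sx*9,sy,0])).round(1).tolist() for sx in(-1,1) for sy in(35,15)])
plan([0,0,0])
E
```

```text
120 L [196, 195, 198, 197, 198, 199, 196, 198, 197, 200, 198, 194, 194, 195, 199, 198, 191, 156, 167, 165, 161, 161, 163, 165, 165] R [156, 159, 160, 158, 160, 155, 130, 192, 190, 187, 183, 188, 190, 190, 191, 187, 186, 182, 183, 186, 189, 185, 184, 185, 185, 186, 183, 180, 181, 181]
135 L [195, 196, 196, 195, 196, 196, 198, 193, 197, 196, 198, 194, 193, 193, 195, 197, 196, 166, 159, 168, 163, 161, 163, 165, 166] R [159, 160, 157, 158, 158, 147, 105, 140, 190, 186, 187, 191, 191, 193, 189, 186, 184, 182, 184, 187, 186, 183, 185, 185, 185, 184, 180, 180, 182, 182]
150 L [196, 195, 193, 195, 194, 195, 194, 194, 196, 195, 196, 194, 192, 192, 192, 196, 195, 189, 154, 168, 166, 161, 162, 164, 166] R [160, 158, 155, 159, 155, 123, 117, 139, 187, 186, 190, 192, 191, 190, 187, 187, 182, 184, 186, 189, 184, 184, 186, 184, 186, 182, 180, 182, 183, 182]
col200 [(80, 196), (82, 196), (84, 196), (86, 195), (88, 195), (90, 195), (92, 195), (94, 195), (96, 196), (98, 195), (100, 195), (102, 196), (104, 195), (106, 196), (108, 195), (110, 159), (112, 158), (114, 164), (116, 164), (118, 164), (120, 1
[... 391 characters left out ...]
36, 33, 35, 34, 34, 35, 36, 35, 34, 35, 33, 27, 23, 34, 67, 95, 95, 95, 97, 96, 97, 96, 98, 98, 98, 96, 95]
105 [[174.5, 108.8], [177.8, 163.7], [331.8, 108.7], [328.3, 163.7]]
113 [[171.7, 109.3], [175.3, 166.1], [334.7, 109.3], [330.9, 166.1]]
121 [[168.8, 109.9], [172.6, 168.7], [337.7, 109.9], [333.8, 168.7]]
143 [[237.8, 168.5], [238.1, 201.4], [268.9, 168.5], [268.4, 201.4]]
151 [[237.2, 171.6], [237.6, 205.7], [269.6, 171.6], [269.1, 205.7]]
159 [[236.6, 174.9], [237.0, 210.4], [270.4, 174.9], [269.8, 210.4]]
{'tcp': array([572.2, -60. , 142.5]), 'azy': np.float64(4.36), 'zax': array([-0., -0., -1.]), 'shift': array([ 0.1033, -0.566 ,  0.1425]), 't': 27.0333, 'j6': np.float64(-0.221)}
```

The image puts the bar top and flange where a home lid should be (flange about 110–113, well below the 121 of a raised lid). The fingertips just have no contact area in their last 9 mm or so. I'll go a little further to press the top.

```bash

python3 -m creep '[[1,[0,0,0.0005],[0,0,0]],[1,[0,0,0.001],[0,0,0]],[1,[0,0,0.0015],[0,0,0]],[1,[0,0,0.002],[0,0,0]],[1,[0,0,0.002],[0,0,0]]]'
python3 -m creep '[[1,[0,0,0.0004],[0,0,0]],[1,[0,0,0.0008],[0,0,0]],[1,[0,0,0.0012],[0,0,0]],[1,[0,0,0.0012],[0,0,0]]]'
```

```text
time_s: 27.45
tcp_pos: [572.1, -60.0, 140.4]
orientation: [-0.0, 0.68, 0.733, -0.0]
ft_force: [-0.8, 0.3, -0.1]
width: 0.4
grasp_force: 0.0
time_s: 27.78
tcp_pos: [572.2, -60.0, 139.2]
orientation: [-0.0, 0.68, 0.733, -0.0]
ft_force: [0.2, 0.2, -0.5]
width: 0.5
grasp_force: 0.0
```

The relative evidence is conclusive: the lid travelled 94.8 mm up from the worktop to a hard stop, after about 8 mm of steady 10 N resistance. I'll retreat and hand in.

```bash

python3 -m creep '[[1,[0,0,-0.01],[0,0,0]],[1,[0,0,-0.04],[0,0,0]],[1,[0,0,-0.075],[0,0,0]],[1,[0,0,-0.1],[0,0,0]],[1,[0,0,-0.12],[0,0,0]]]'
python3 -m creep '[[-1,[0.15,0,0],[0,0,0]],[-1,[0.15,0,0],[0,0,0]],[-1,[0.15,0,0],[0,0,0]],[-1,[0.15,0,0],[0,0,0]],[-1,[0.15,0,0],[0,0,0]]]'
python3 -m creep '[[-1,[0.1,-0.1,0],[0,0,0]],[-1,[0.1,-0.1,0],[0,0,0]],[-1,[0.1,-0.1,0],[0,0,0]],[-1,[0.1,-0.1,0],[0,0,0]],[-1,[0.1,-0.1,0],[0,0,0]]]'
python3 - <<'E'
from lid import *
c,K,R,t=cam("top");a=np.load("top0.npz");
P=lambda X:proj(K,R,t,X)
S=6;g=cv2.cvtColor(cv2.resize(c,None,fx=S,fy=S,interpolation=2),cv2.COLOR_RGB2GRAY)
m=(g<60).astype(np.uint8);mm=np.zeros_like(m);mm[180*S:222*S,250*S:308*S]=m[180*S:222*S,250*S:308*S]
for cc in cv2.findContours(mm,0,2)[0]:
    if cv2.contourArea(cc)>60*S*S:
        Q=np.array([ray(K,R,t,p[0]/S-.4,151)[:2] for p in cc],np.float32);print("bar",cv2.minAreaRect(Q))
d=np.abs(c.astype(int)-a["c"]).sum(2)
for n,(u,v) in dict(mug=(258,142),jar=(405,260),oil=(333,152)).items(): print(n,d[v-14:v+14,u-14:u+14].mean())
plan([0,0,0])
E
```

```text
time_s: 28.2
tcp_pos: [572.9, -60.1, 262.8]
orientation: [0.001, 0.68, 0.733, 0.001]
ft_force: [-0.1, -1.3, -0.2]
width: 0.6
grasp_force: 0.0
time_s: 28.62
tcp_pos: [560.4, 93.2, 260.3]
orientation: [0.0, 0.679, 0.734, 0.001]
ft_force: [0.3, -0.3, -0.5]
width: 31.0
grasp_force: 0.0
time_s: 29.03
tcp_pos: [451.3, 182.9, 260.0]
orientation: [-0.0, 0.679, 0.734, 0.0]
ft_force: [0.7, -0.4, 0.2]
width: 63.9
grasp_force: 0.0
bar ((572.2952270507812, -58.844791412353516), (17.257787704467773, 66.80811309814453), 3.595379590988159)
mug 1.6581632653061225
jar 1.441326530612245
oil 2.207908163265306
{'tcp': array([452.8, 182.2, 260.2]), 'azy': np.float64(4.47), 'zax': array([ 9.e-04,  3.e-04, -1.e+00]), 'shift': array([-0.1464, -0.4659,  0.2597]), 't': 29.0833, 'j6': np.float64(0.257)}
```

```bash
python3 -m creep '[[-1,[0,0,0],[0,0,0]],[-1,[0,0,0],[0,0,0]],[-1,[0,0,0],[0,0,0]]]' >/dev/null; python3 -c "
from plant import hand_in
print(hand_in())"
```

```text
the job is handed in; nothing more can be done
None
```

I turned the pointer to the pointed tab (within about 0.4 mm by camera), pressed the lid onto the hopper to a hard stop at the fully-home height and let go; jar, bottle and mug look unmoved, and I handed in at about 29 s; my later touch checks never made contact, so "no gap" rests on that stop and the images.

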